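# Top up the battery charger

### The job

Top up the battery charger on the trade desk. Turn its dial back to off, then open the clear cover and lay one of the spare batteries from the desk flat in each empty bay, leaving the batteries that are already in where they are (spares may be left over); then shut the cover fully and only after that turn the dial clockwise to the fifth click from off, never past it. Do not push the mug, the tin or the tape measure about.

Things in the scene. Friction and masses are not known exactly. Their poses are not given: they have to be found in the camera images.
- charger: Grey charger fixed to the desk, base 160 (x) x 337 (y -121 to +216) x 20 mm high; origin: centre of the six bays, at desk level; x away from the robot, y left (yaw within 0.12). Bays: trays 42 (x) x 68 (y) mm inside, floor 20 mm above the desk, walls 6 thick, tops 28 mm above the desk; rows at x -35, +35, columns at y -74, 0, +74. A battery lies along y with 3 mm play each side
- cover (a joint): Clear hood over the bays; 0 = shut, opens up and over to +x, stop at 1.9 rad; past 1.6 it stands behind the bays (beyond charger x 80), rising to 0.22 m: go round it. Hinge line along the charger's y, at charger x 80, z 30 mm. Stays where it is left; takes 1 to 4 N at the handle. Shut, it spans charger x -70 to +80, y -117 to +117, top 70 mm above the desk
- cover_handle (a point): Middle of the cover's handle: black round bar 16 mm thick, 24 mm long (along the charger's y), on a 12 mm wide stem at the middle of the cover's front. Shut, it is 26 mm in front of the cover, 48 mm above the desk (176 mm nearer the robot than the hinge line, 18 mm higher). Held from above by its two ends it can turn between the fingers
- dial (a joint): Dial on the charger's left end; 0 = off, grows clockwise seen from above. Detents (clicks) every 0.5236 rad (30 degrees), eight places: off and 1 to 7; let go, it snaps into the nearest one; takes about 0.1 N m to turn over a click
- dial_grip (a point): On the dial's upright axis, 61 mm above the desk (charger x 0, y 170 mm): bar grip 44 mm long, 12 wide, top 70 mm above the desk, over a 44 mm disc with its top 36 mm above the desk. A white line on top marks the pointer end (-x end of this frame). Off: the pointer is along the charger's -x, at the long broad white mark; seven short marks follow clockwise
- bay0 (a point): Bay 0 (near row, right column): the point where the middle of a battery lying in it comes, 38 mm above the desk; axes as the charger's
- bay1 (a point): Bay 1 (near row, middle column): the point where the middle of a battery lying in it comes, 38 mm above the desk; axes as the charger's
- bay2 (a point): Bay 2 (near row, left column): the point where the middle of a battery lying in it comes, 38 mm above the desk; axes as the charger's
- bay3 (a point): Bay 3 (far row, right column): the point where the middle of a battery lying in it comes, 38 mm above the desk; axes as the charger's
- bay4 (a point): Bay 4 (far row, middle column): the point where the middle of a battery lying in it comes, 38 mm above the desk; axes as the charger's
- bay5 (a point): Bay 5 (far row, left column): the point where the middle of a battery lying in it comes, 38 mm above the desk; axes as the charger's
- pack0: Battery lying in bay 0 from the start, or absent (bay 0 empty): black brick with grey ends 62 x 36 x 36 mm, 130 g; origin in its middle, x along the 62 mm
- pack1: Battery lying in bay 1 from the start, or absent (bay 1 empty): black brick with grey ends 62 x 36 x 36 mm, 130 g; origin in its middle, x along the 62 mm
- pack2: Battery lying in bay 2 from the start, or absent (bay 2 empty): black brick with grey ends 62 x 36 x 36 mm, 130 g; origin in its middle, x along the 62 mm
- pack3: Battery lying in bay 3 from the start, or absent (bay 3 empty): black brick with grey ends 62 x 36 x 36 mm, 130 g; origin in its middle, x along the 62 mm
- pack4: Battery lying in bay 4 from the start, or absent (bay 4 empty): black brick with grey ends 62 x 36 x 36 mm, 130 g; origin in its middle, x along the 62 mm
- pack5: Battery lying in bay 5 from the start, or absent (bay 5 empty): black brick with grey ends 62 x 36 x 36 mm, 130 g; origin in its middle, x along the 62 mm
- spare0: Spare battery lying on the desk to the left of the charger, same as those in the bays: 62 x 36 x 36 mm, 130 g; origin in its middle, x along the 62 mm; any side may be up, either end first
- spare1: Spare battery lying on the desk to the left of the charger, same as those in the bays: 62 x 36 x 36 mm, 130 g; origin in its middle, x along the 62 mm; any side may be up, either end first
- spare2: Spare battery lying on the desk to the left of the charger, same as those in the bays: 62 x 36 x 36 mm, 130 g; origin in its middle, x along the 62 mm; any side may be up, either end first
- spare3: Spare battery lying on the desk to the left of the charger, same as those in the bays: 62 x 36 x 36 mm, 130 g; origin in its middle, x along the 62 mm; any side may be up, either end first
- mug: White mug 80 mm wide, 95 mm tall, beyond the charger; origin under its centre; bystander
- tin: Round tin 90 mm wide, 55 mm tall, beyond the charger on the right; origin under its centre; bystander
- tape_measure: Yellow tape measure 70 x 38 x 66 mm right of the charger; origin under its centre; bystander
There are look-alikes about, which are no part of the job. Leave any yellow look-alike of the spare2 alone.

How it is judged (in metres and radians):
On the way, in this order (a step that is already met when the one before it is completed fails the run):
1. the dial is at off, the cover still shut (value of joint dial below 0.15 rad and value of joint cover below 0.04 rad), for 0.2 s.
2. the cover is open with the dial at off (value of joint dial below 0.15 rad and value of joint cover above 1.2 rad), for 0.2 s.
3. every bay holds a battery, the dial still at off (value of joint dial below 0.15 rad and distance between any of pack0, spare0, spare1, spare2, spare3 and bay0 below 0.008 m and distance between any of pack1, spare0, spare1, spare2, spare3 and bay1 below 0.008 m and distance between any of pack2, spare0, spare1, spare2, spare3 and bay2 below 0.008 m and distance between any of pack3, spare0, spare1, spare2, spare3 and bay3 below 0.008 m and distance between any of pack4, spare0, spare1, spare2, spare3 and bay4 below 0.008 m and distance between any of pack5, spare0, spare1, spare2, spare3 and bay5 below 0.008 m), for 0.2 s.
4. the cover is shut over the full bays, the dial still at off (all of step 3 and value of joint cover below 0.04 rad), for 0.2 s.
5. the dial is at the fifth click (value of joint dial between 2.468 and 2.768 rad and value of joint cover below 0.04 rad), for 0.2 s.
At the end, for the whole second after the job is handed in: Each of the six bays holds a battery lying in it (its middle within 8 mm of the bay's point), the cover is shut (within 0.04 rad), the dial rests in the fifth click from off (2.618 rad, within 0.15), all at rest (all of step 5 and distance between any of pack0, spare0, spare1, spare2, spare3 and bay0 below 0.008 m and distance between any of pack1, spare0, spare1, spare2, spare3 and bay1 below 0.008 m and distance between any of pack2, spare0, spare1, spare2, spare3 and bay2 below 0.008 m and distance between any of pack3, spare0, spare1, spare2, spare3 and bay3 below 0.008 m and distance between any of pack4, spare0, spare1, spare2, spare3 and bay4 below 0.008 m and distance between any of pack5, spare0, spare1, spare2, spare3 and bay5 below 0.008 m and velocity of joint each of dial, cover below 0.1 rad/s); the robot touches nothing.
It fails at once if the dial is turned past the fifth click (value of joint dial above 2.93216 rad).
It fails at once if the cover is opened while the dial is not at off (value of joint cover above 0.25 rad and value of joint dial above 0.2618 rad).
It fails at once if a battery that was already in the charger is taken out of its bay (distance between pack0 and bay0 above 0.025 m or distance between pack1 and bay1 above 0.025 m or distance between pack2 and bay2 above 0.025 m or distance between pack3 and bay3 above 0.025 m or distance between pack4 and bay4 above 0.025 m or distance between pack5 and bay5 above 0.025 m).
It fails at once if the mug, the tin or the tape measure is pushed about (distance of any of mug, tin, tape_measure from where it was at the start of the episode above 0.03 m).
Of pack0, pack1, pack2, pack3, pack4, pack5 only 2 to 4 are there at a start; the rules pass over those that are not, and their reading is None.
At some moment in a run one of spare0, spare1, spare2, spare3 may be knocked a few centimetres aside while the robot is not near it.
Once in a run the grip may slacken for a moment while it holds something.
It also fails if it takes over 210 s, if anything falls off the work surface, if the arm or the gripper's body presses on something with over 40 N, if the wrist force passes 120 N, or if a joint passes its speed limit or range.

### The arm

A 6-joint arm with a two-finger parallel gripper is mounted at the origin on the work surface. World frame = base frame: x ahead of the robot, y to its left, z up, the work surface at z = 0. Lengths are in m, angles in degrees, forces in N, time in s.
With the tool pointing down it reaches from about 0.425 to 0.95 m from the base axis. Payload 14.7 kg.
Tool frame: the origin (TCP) lies midway between the tips of the shut fingers; the grasp point (between the pads) lies 19 mm behind it; z points along the fingers, y is the line along which they close (so a half turn about z gives the same grasp; the last joint's range is limited). The gripper opens to 85 mm and grips with 20 to 120 N. Pads are 22 mm wide; open, the fingers measure 114 mm over their backs; the gripper's body (76 mm by 85 mm) begins 54 mm behind the grasp point. The pads swing forward as they close: fully open they stand 13 mm farther back than shut.
Start: joints at [-2.67, 27.513, 91.461, -0, 61.026, -2.67], TCP at [0.65, 0, 0.231] pointing down, gripper open.
Joint ranges: [-157.49, 157.49], [-46.99, 117.5], [13.45, 153.17], [-89.5, 269.5], [5.16, 153.95], [-167.48, 167.48]. Speed limits (degrees/s): [108.29, 108.29, 136.94, 172.46, 172.46, 172.46].

### API

Orientations are given as a 3x3 rotation matrix whose columns are the frame's x, y, z axes.
In Python, from workcell import manip gives the robot as it stands.
- The arm moves only by the tool apply_moves, never from a script. Its argument "plan" is one flat list of numbers, 7 for each row, row after row: the shift along the tool's x, y, z in m, then the turn, a rotation vector about the tool's x, y, z in rad, then the opening, from -1 (shut) to 1 (fully open). In form: [tx, ty, tz, rx, ry, rz, claw, tx, ty, tz, rx, ry, rz, claw, ...]. A call has 1 to 12 rows; each row shifts and turns the commanded pose from where the row before left it, along the tool's axes as they then stand; what a row does not reach is not made up. A row lasts 1/12 s, in which the tool goes at most 41.7 mm and 7.16 degrees, less where a joint would pass 70% of its speed; a pose out of reach is approached as far as the arm can. A call with a gripper value outside its range is refused whole. The fingers move at their own pace and stop on an object; the grip force is fixed at half the most. Time passes only in rows, so rows that do not move let the fingers close. It gives the time, the measured TCP pose, the force, the opening and the grip force at its end, in the units of the state.
- manip.sense(): the state, without advancing time (a new reading comes with each control period).
- manip.snapshot(name): name is "scene" or "side" or "wrist"; returns the picture (400x640x3 uint8, blue, green, red); there is no depth.
- manip.calibration(name): a dict with "fx", "fy", "cx", "cy" (pixels), "rvec" (rotation vector, rad) and "tvec" (3), from world to camera coordinates, as OpenCV has them; the wrist camera has in their place "mount" (4x4, takes a point from camera to tool coordinates, whose origin is the TCP and whose axes are the flange's). Camera axes: x right, y down, z forward; pixel columns grow to the right and rows downward; lengths in m; the calibration is good to about 2 mm. A picture is of the moment at which its call begins: read the wrist's pose just before it. calibration takes no time and is no camera call.
- manip.close_job(): hands the job in; it is judged then, once.
The state is a dict: "time": time; "joints": joint angles; "joint_velocities": joint speeds; "joint_efforts": joint torques, N m; "tool_pos": TCP position; "eef_rot": TCP orientation; "wrist_force": force on the tool from outside, world axes, zero at the start; "torque": the same for the moment, N m; "finger_gap": finger opening in m; "grip_force": force on a finger pad.
Only numpy, scipy, OpenCV 4.12 (cv2) and the standard library are available. Lean on these libraries where they do the work, as an engineer would, in place of code of your own. Each camera call takes 0.05 s, during which the arm holds its last target. There are 200 camera calls.

## Working session

There is one attempt and no reset: what is moved stays moved. The work goes in short steps, Python scripts to look and compute and a tool call to move; the robot and the scene stay as the last step left them, time stands still between calls to the robot, and variables do not carry over. Pictures are saved under pics/ and viewed, at most 14 in all, crops included, and the job is handed in when it is done.

Besides the shell and the picture viewer there is one more tool, called as name(argument=value, ...) on one line, values as JSON. apply_moves: Moves the arm, as the interface text tells. Its arguments: {"type":"object","properties":{"plan":{"type":"array","items":{"type":"number"}}},"required":["plan"]}

```bash
ls; mkdir -p pics; python3 - <<'E'
from workcell import manip
import cv2
s=manip.sense();print(s)
for n in("scene","side","wrist"):
    cv2.imwrite(f"pics/{n}0.png",manip.snapshot(n)); print(manip.calibration(n))
E
```

```text
pics
{'time': 0.0, 'joints': array([-2.67138354e+00,  2.75509778e+01,  9.14953659e+01,  1.17183773e-03,
        6.10248061e+01, -2.67182172e+00]), 'joint_velocities': array([ 0.07407043,  0.05721281, -0.01207294, -0.01094408,  0.06332949,
       -0.01045751]), 'joint_efforts': array([ 2.41355090e-03, -9.50650907e+01, -4.30184269e+01, -5.27583288e-04,
        1.24796593e-02,  1.26860105e-04]), 'tool_pos': array([6.49577163e-01, 3.14861225e-05, 2.30649161e-01]), 'eef_rot': array([[ 2.31811404e-06,  9.99999232e-01, -1.23961402e-03],
       [ 9.99999997e-01, -2.22421489e-06,  7.57500755e-05],
       [ 7.57472601e-05, -1.23961419e-03, -9.99999229e-01]]), 'wrist_force': array([-0.17516223,  0.63402362,  0.05214549]), 'torque': array([-0.04372904, -0.00171771, -0.01697191]), 'grip_force': 0.0, 'finger_gap': 0.08524262218096808}
{'fx': 391.19821142739613, 'fy': 391.19821142739613, 'cx': 321.6833181983217, 'cy': 195.80280588879316, 'rvec': array([ 2.06612027,  1.72914373, -0.47776244]), 'tvec': array([-0.05296248, -0.44609642,  1.48236812])}
{'fx': 445.89825314453, 'fy': 445.89825314453, 'cx': 319.1936230047665, 'cy': 199.28659464001692, 'rvec': array([ 2.21437748, -0.44573544,  0.23993272]), 'tvec': array([-0.537078  ,  0.14803005,  1.06149116])}
{'fx': 350.24696736400756, 'fy': 350.24696736400756, 'cx': 318.01439949413805, 'cy': 206.89818123565226, 'mount': array([[ 6.41730878e-04, -9.61850983e-01, -2.73573162e-01,
         7.13456941e-02],
       [ 9.99999559e-01,  4.29692263e-04,  8.34989325e-04,
        -3.67164214e-04],
       [-6.85583032e-04, -2.73573578e-01,  9.61850834e-01,
        -1.41911974e-01],
       [ 0.00000000e+00,  0.00000000e+00,  0.00000000e+00,
         1.00000000e+00]])}
```

View pictures.

View pics/scene0.png

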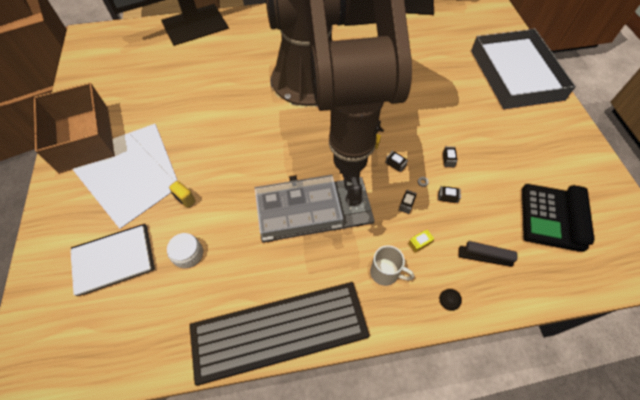

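View pics/side0.png

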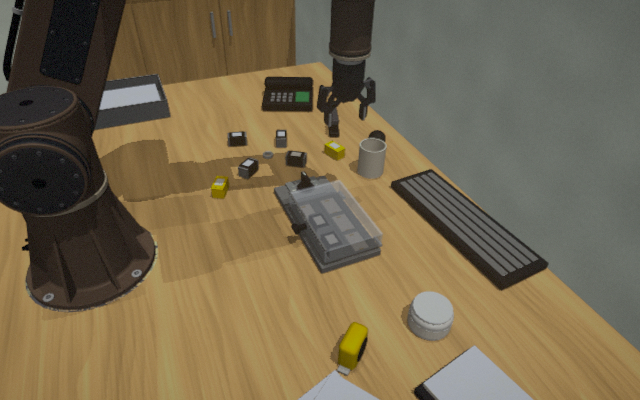

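View pics/wrist0.png

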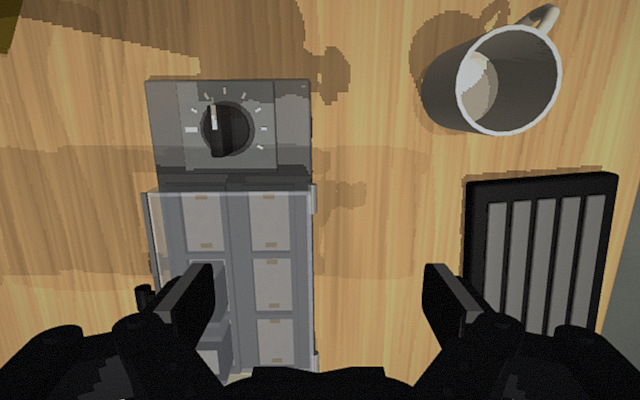

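```bash
cat > h.py <<'E'
import numpy as np, cv2
from workcell import manip
def cam(n,s=None):
    c=manip.calibration(n)
    K=np.array([[c['fx'],0,c['cx']],[0,c['fy'],c['cy']],[0,0,1]])
    if n=='wrist':
        s=s or manip.sense(); M=c['mount']; R=s['eef_rot']@M[:3,:3]; o=s['eef_rot']@M[:3,3]+s['tool_pos']
    else:
        R=cv2.Rodrigues(c['rvec'])[0].T; o=-R@c['tvec']
    return K,R,o
def px2w(C,uv,z):
    K,R,o=C; d=(R@np.linalg.inv(K)@np.c_[np.atleast_2d(uv),np.ones(len(np.atleast_2d(uv)))].T).T
    return o+d*((z-o[2])/d[:,2])[:,None]
def w2px(C,P):
    K,R,o=C; q=(K@R.T@(np.atleast_2d(P)-o).T).T
    return q[:,:2]/q[:,2:]
def snap(n,name):
    s=manip.sense(); im=manip.snapshot(n); cv2.imwrite(f'pics/{name}.png',im)
    return im,cam(n,s)
E
python3 - <<'E'
from h import *
np.set_printoptions(precision=4,suppress=True)
C=cam('wrist')
print(px2w(C,[(147,80),(310,80)],.02)); print(px2w(C,[(226,129)],.036))
S=cam('scene'); print(px2w(S,[(397,160),(451,156),(449,194),(408,201),(422,240),(380,140)],.036)); print(px2w(S,[(388,260)],.05))
D=cam('side'); print(px2w(D,[(237,138),(281,137),(296,158),(248,168),(335,150),(220,187)],.036))
E
```

```text
[[0.487  0.0962 0.02  ]
 [0.6417 0.0963 0.02  ]]
[[0.5629 0.0517 0.036 ]]
[[0.4532 0.2163 0.036 ]
 [0.4686 0.3901 0.036 ]
 [0.6026 0.336  0.036 ]
 [0.6042 0.2077 0.036 ]
 [0.7333 0.2103 0.036 ]
 [0.3652 0.1833 0.036 ]]
[[0.7791 0.0973 0.05  ]]
[[0.4519 0.3658 0.036 ]
 [0.5862 0.3198 0.036 ]
 [0.5874 0.1865 0.036 ]
 [0.4372 0.1889 0.036 ]
 [0.7172 0.1837 0.036 ]
 [0.3394 0.1285 0.036 ]]
```

apply_moves(plan=[0.03,0,-0.035,0,0,0,1,0.03,0,-0.035,0,0,0,1,0.03,0,-0.035,0,0,0,1,0.03,0,-0.035,0,0,0,1,0.03,0,-0.03,0,0,0,1,0,0,0,0,0,0,1,0,0,0,0,0,0,1])

```text
time: 0.73
tool_pos: [0.6504, 0.1396, 0.3888]
eef_rot: [[-0.002, 1.0, 0.003], [1.0, 0.002, 0.001], [0.001, 0.003, -1.0]]
wrist_force: [0.1, -1.4, -1.1]
finger_gap: 0.0854
grip_force: 0.0
```

```bash
python3 - <<'E'
from h import *
im,C=snap('wrist','w1')
cv2.imwrite('pics/w1b.png',cv2.resize(im,(800,500),interpolation=cv2.INTER_CUBIC))
E
```

```text
(no output)
```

View pics/w1b.png

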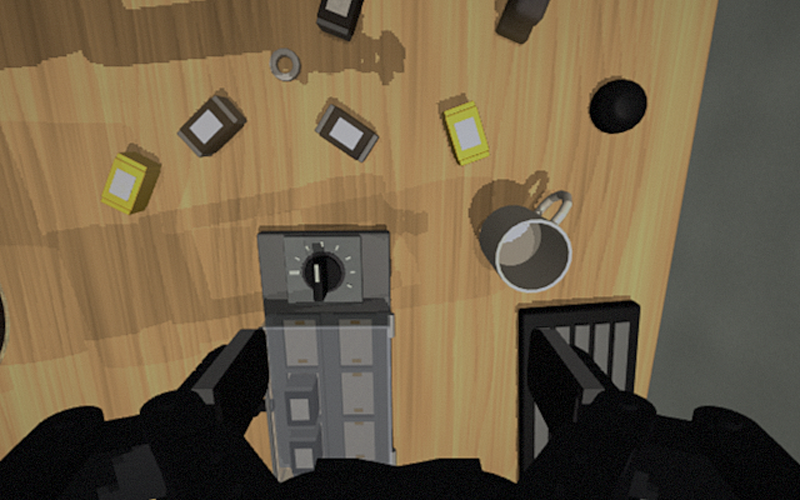

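```bash
python3 - <<'E'
from h import *
im=cv2.imread('pics/w1.png')
cv2.imwrite('pics/w1c.png',cv2.resize(im[175:375,190:330],None,fx=4,fy=3.0*4/3*.75,interpolation=cv2.INTER_CUBIC)) if 0 else cv2.imwrite('pics/w1c.png',cv2.resize(im[178:298,195:335],None,fx=5,fy=5,interpolation=cv2.INTER_CUBIC))
E
```

```text
(no output)
```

View pics/w1c.png

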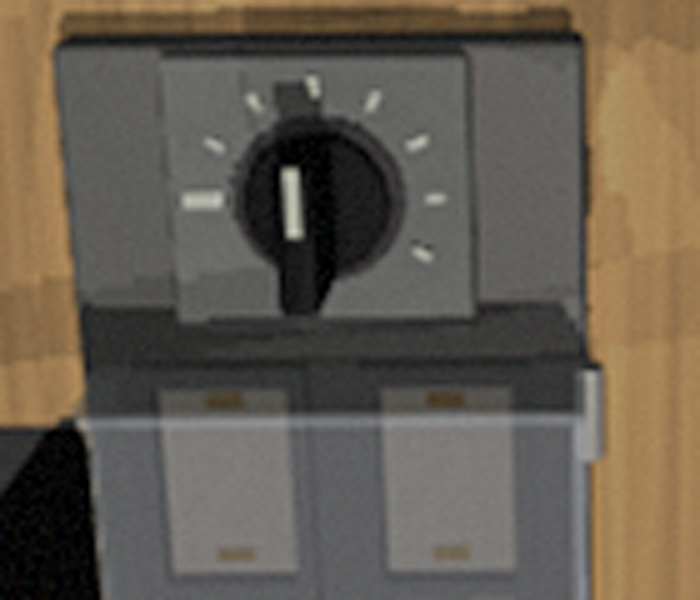

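```bash
python3 - <<'E'
from h import *
np.set_printoptions(precision=4,suppress=True)
K,R,o=cam('wrist')
C=cam('wrist')
f=lambda l,z:px2w(C,[(195+u/5,178+v/5) for u,v in l],z)
m=f([(203,200),(436,200),(313,87),(215,146),(417,144),(254,102),(374,102),(423,255)],.024);print(m)
print((m[0]+m[1])/2)
l=f([(289,168),(293,238)],.07);print(l,np.degrees(np.arctan2(*(l[0]-l[1])[[1,0]])))
e=f([(60,44),(580,40)],.02);print(e,np.degrees(np.arctan2(*(e[1]-e[0])[[1,0]])))
t=f([(60,44),(100,600)],.02);print(t)
im=cv2.imread('pics/w1.png')
E
```

```text
[[0.5254 0.0483 0.024 ]
 [0.5959 0.0484 0.024 ]
 [0.5603 0.0835 0.024 ]
 [0.5301 0.0653 0.024 ]
 [0.5907 0.066  0.024 ]
 [0.5425 0.0789 0.024 ]
 [0.5782 0.079  0.024 ]
 [0.5915 0.0308 0.024 ]]
[0.5607 0.0483 0.024 ]
[[0.5608 0.0722 0.07  ]
 [0.5609 0.052  0.07  ]] 90.32373582744304
[[0.485  0.0956 0.02  ]
 [0.6396 0.0971 0.02  ]] 0.5481271829360836
[[ 0.485   0.0956  0.02  ]
 [ 0.4823 -0.09    0.02  ]]
```

apply_moves(plan=[-0.01,-0.01,0.032,0,0,0,1,-0.01,-0.01,0.032,0,0,0,1,-0.01,-0.01,0.032,0,0,0,1,-0.01,-0.01,0.032,0,0,0,1,-0.01,-0.01,0.032,0,0,0,1,-0.01,-0.01,0.032,0,0,0,1,-0.01,-0.01,0.032,0,0,0,1,-0.01,-0.01,0.032,0,0,0,1,-0.01,-0.01,0.032,0,0,0,1,0,0,0.02,0,0,0,1,0,0,0,0,0,0,1])

```text
time: 1.7
tool_pos: [0.5554, 0.0463, 0.0745]
eef_rot: [[0.002, 1.0, -0.009], [1.0, -0.002, -0.0], [-0.0, -0.009, -1.0]]
wrist_force: [-1.6, -0.4, 0.4]
finger_gap: 0.0851
grip_force: 0.0
```

```bash
python3 - <<'E'
from h import *
im,C=snap('wrist','w2')
E
```

```text
(no output)
```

View pics/w2.png

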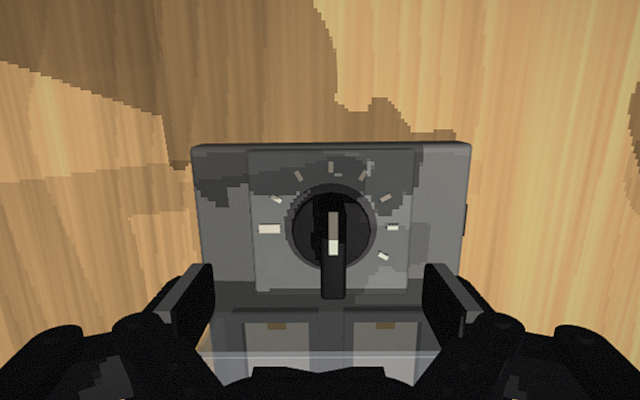

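```bash
python3 - <<'E'
from h import *
np.set_printoptions(precision=4,suppress=True)
C=cam('wrist'); print(manip.sense()['tool_pos'])
print(px2w(C,[(333,213),(333,255)],.07),px2w(C,[(259,229),(398,227),(331,166)],.024),px2w(C,[(192,148),(470,145)],.02))
E
```

```text
[0.5574 0.0467 0.0768]
[[0.5638 0.073  0.07  ]
 [0.564  0.0528 0.07  ]] [[0.5221 0.0491 0.024 ]
 [0.6038 0.0504 0.024 ]
 [0.5642 0.0865 0.024 ]] [[0.4858 0.096  0.02  ]
 [0.6421 0.0977 0.02  ]]
```

apply_moves(plan=[0.004,0.006,0.016,0,0,0,1,0,0,0.016,0,0,0,1,0,0,0,0,0,0,1,0,0,0,0,0,0,-1,0,0,0,0,0,0,-1,0,0,0,0,0,0,-1,0,0,0,0,0,0,-1,0,0,0,0,0,0,-1,0,0,0,0,0,0,-1,0,0,0,0,0,0,-1,0,0,0,0,0,0,-1])

```text
time: 2.67
tool_pos: [0.5625, 0.052, 0.0477]
eef_rot: [[-0.0, 1.0, -0.006], [1.0, 0.0, -0.0], [-0.0, -0.006, -1.0]]
wrist_force: [-18.9, 1.3, 24.5]
finger_gap: 0.0108
grip_force: 59.6
```

apply_moves(plan=[0,0,0,0,0,-0.11,-1,0,0,0,0,0,-0.11,-1,0,0,0,0,0,-0.11,-1,0,0,0,0,0,-0.11,-1,0,0,0,0,0,-0.11,-1,0,0,0,0,0,-0.11,-1,0,0,0,0,0,-0.11,-1,0,0,0,0,0,-0.11,-1,0,0,0,0,0,-0.11,-1,0,0,0,0,0,-0.11,-1,0,0,0,0,0,-0.11,-1,0,0,0,0,0,-0.11,-1])

```text
time: 3.67
tool_pos: [0.5604, 0.0507, 0.0476]
eef_rot: [[-0.97, 0.242, -0.01], [0.242, 0.97, -0.002], [0.009, -0.004, -1.0]]
wrist_force: [-28.9, -16.8, 36.7]
finger_gap: 0.0109
grip_force: 61.3
```

apply_moves(plan=[0,0,0,0,0,-0.11,-1,0,0,0,0,0,-0.11,-1,0,0,0,0,0,-0.04,-1,0,0,0,0,0,0,-1,0,0,0,0,0,0,-1])

```text
time: 4.08
tool_pos: [0.5603, 0.0502, 0.0477]
eef_rot: [[-1.0, -0.01, -0.01], [-0.01, 1.0, -0.002], [0.01, -0.002, -1.0]]
wrist_force: [-29.9, -20.8, 37.9]
finger_gap: 0.0108
grip_force: 61.3
```

apply_moves(plan=[0,0,0,0,0,0,1,0,0,0,0,0,0,1,0,0,0,0,0,0,1,0,0,0,0,0,0,1,0,0,0,0,0,0,1,0,0,-0.035,0,0,0,1,0,0,-0.035,0,0,0,1,0.02,-0.025,-0.025,0,0,0,1,0.02,-0.034,0,0,0,0,1,0.02,-0.034,0,0,0,0,1,0.02,-0.034,0,0,0,0,1,0.011,-0.034,0,0,0,0,1])

```text
time: 5.08
tool_pos: [0.4742, -0.1107, 0.1425]
eef_rot: [[-1.0, -0.01, -0.001], [-0.01, 1.0, 0.0], [0.001, 0.0, -1.0]]
wrist_force: [0.9, 0.7, -1.1]
finger_gap: 0.0855
grip_force: 0.0
```

```bash
python3 - <<'E'
from h import *
im,C=snap('wrist','w3')
E
```

```text
(no output)
```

View pics/w3.png

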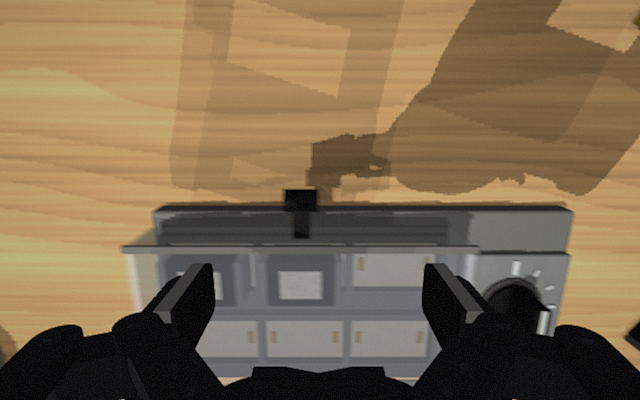

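```bash
python3 - <<'E'
from h import *
np.set_printoptions(precision=4,suppress=True)
C=cam('wrist'); print(manip.sense()['tool_pos'])
print(px2w(C,[(285,199),(318,199),(301,192),(301,207)],.048), px2w(C,[(154,207),(573,208)],.02))
im=cv2.imread('pics/w3.png')
for d in [(-.02,0),(-.01,0),(-.004,0),(0,.02),(0,.01),(.01,0)]:
    p=w2px(C,(0.562+d[0],.051+d[1],.07))[0]; print(d,p.round(),im[int(p[1])-2:int(p[1])+3,int(p[0])-3:int(p[0])+4].mean(2).max() if 0<p[1]<398 and p[0]<637 else None)
cv2.imwrite('pics/w3c.png',cv2.resize(im[240:370,450:610],None,fx=4,fy=4))
E
```

```text
[ 0.4736 -0.1155  0.1425]
[[ 0.4657 -0.1367  0.048 ]
 [ 0.4655 -0.1137  0.048 ]
 [ 0.4606 -0.1255  0.048 ]
 [ 0.4714 -0.1255  0.048 ]] [[ 0.4805 -0.2424  0.02  ]
 [ 0.4782  0.0866  0.02  ]]
(-0.02, 0) [553. 315.] 121.33333333333333
(-0.01, 0) [550. 328.] 129.66666666666666
(-0.004, 0) [549. 335.] 126.33333333333333
(0, 0.02) [576. 340.] 22.333333333333332
(0, 0.01) [562. 340.] 21.666666666666668
(0.01, 0) [545. 352.] 22.333333333333332
```

View pics/w3c.png

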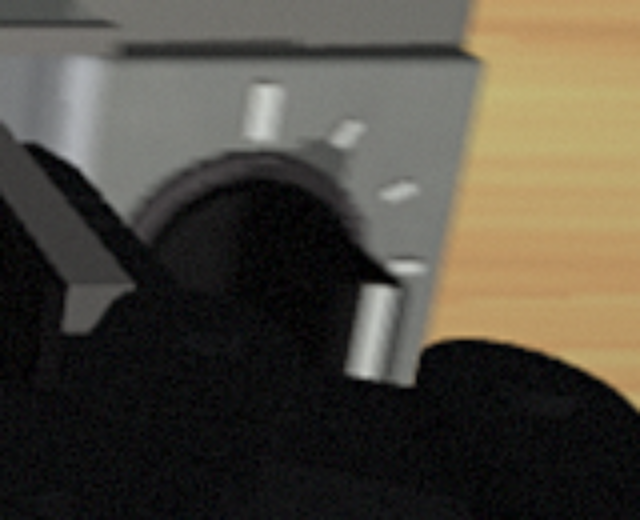

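```bash
python3 - <<'E'
from h import *
np.set_printoptions(precision=4,suppress=True)
im,C=snap('wrist','w4'); print(manip.sense()['tool_pos'])
old=cv2.imread('pics/w3.png')
print(cv2.phaseCorrelate(old[100:240].mean(2),im[100:240].mean(2)))
m=(im[170:225,250:350].max(2)<40).astype(np.uint8)
n,l,st,c=cv2.connectedComponentsWithStats(m); print(st,c)
r=m[20:38]; cols=np.where(r.mean(0)>.7)[0]+250; print(cols.min(),cols.max())
for z in(.048,.056): print(px2w(C,[(cols.min(),199),(cols.max()+1,199),(301,190),(301,210)],z))
E
```

```text
[ 0.475  -0.1135  0.1425]
((0.529370068856565, 0.21361280187127818), 0.44174034459713873)
[[   0    0  100   55 4384]
 [   0   21   84   34 1078]
 [  85   37   15    5   36]
 [  99   40    1    2    2]] [[47.4719 24.7167]
 [56.2375 35.8544]
 [91.9722 39.1667]
 [99.     40.5   ]]
293 326
[[ 0.4657 -0.1311  0.048 ]
 [ 0.4655 -0.1074  0.048 ]
 [ 0.4592 -0.1255  0.048 ]
 [ 0.4736 -0.1255  0.048 ]]
[[ 0.4636 -0.1305  0.056 ]
 [ 0.4634 -0.1076  0.056 ]
 [ 0.4573 -0.1251  0.056 ]
 [ 0.4713 -0.1251  0.056 ]]
```

apply_moves(plan=[0.004,-0.003,0.027,0,0,0,1,0.003,-0.003,0.027,0,0,0,1,0,0,0.028,0,0,0,1,0,0,0.028,0,0,0,1,0,0,0,0,0,0,1,0,0,0,0,0,0,-1,0,0,0,0,0,0,-1,0,0,0,0,0,0,-1,0,0,0,0,0,0,-1,0,0,0,0,0,0,-1,0,0,0,0,0,0,-1,0,0,0,0,0,0,-1])

```text
time: 6.18
tool_pos: [0.4709, -0.1203, 0.0345]
eef_rot: [[-1.0, -0.01, 0.004], [-0.01, 1.0, -0.005], [-0.004, -0.005, -1.0]]
wrist_force: [-20.8, -68.2, 24.7]
finger_gap: 0.0226
grip_force: 60.8
```

apply_moves(plan=[0,-0.003,0,0,0,0,-1,0,0,0,0,0,0,-1,0,0,0,0,0,0,-1])

```text
time: 6.43
tool_pos: [0.4708, -0.1209, 0.0344]
eef_rot: [[-1.0, -0.009, 0.003], [-0.009, 1.0, -0.002], [-0.003, -0.002, -1.0]]
wrist_force: [-10.8, -24.5, 29.2]
finger_gap: 0.0225
grip_force: 62.5
```

```bash
python3 - <<'E'
import numpy as np
t=np.arange(0,1.81,.1); a=np.arctan2(.018,-.176)-t; r=np.hypot(.176,.018)
x,z=r*np.cos(a),r*np.sin(a)
for i in range(18): print(round(t[i+1],2),'tx %.4f tz %.4f'%(-(x[i+1]-x[i]),-(z[i+1]-z[i])))
E
```

```text
0.1 tx -0.0027 tz -0.0175
0.2 tx -0.0044 tz -0.0171
0.3 tx -0.0061 tz -0.0166
0.4 tx -0.0077 tz -0.0159
0.5 tx -0.0093 tz -0.0151
0.6 tx -0.0107 tz -0.0141
0.7 tx -0.0121 tz -0.0129
0.8 tx -0.0133 tz -0.0116
0.9 tx -0.0144 tz -0.0103
1.0 tx -0.0154 tz -0.0088
1.1 tx -0.0162 tz -0.0072
1.2 tx -0.0168 tz -0.0055
1.3 tx -0.0173 tz -0.0038
1.4 tx -0.0176 tz -0.0021
1.5 tx -0.0177 tz -0.0003
1.6 tx -0.0176 tz 0.0014
1.7 tx -0.0174 tz 0.0032
1.8 tx -0.0170 tz 0.0049
```

apply_moves(plan=[-0.0027,-0.0015,-0.0175,0,0,0,-1,-0.0044,0,-0.0171,0,0,0,-1,-0.0061,0,-0.0166,0,0,0,-1,-0.0077,0,-0.0159,0,0,0,-1,-0.0093,0,-0.0151,0,0,0,-1])

```text
time: 6.85
tool_pos: [0.5009, -0.1209, 0.1164]
eef_rot: [[-1.0, -0.009, 0.003], [-0.009, 1.0, -0.001], [-0.003, -0.001, -1.0]]
wrist_force: [9.5, -6.5, -14.8]
finger_gap: 0.0225
grip_force: 59.3
```

Tracking well; continue.

apply_moves(plan=[-0.0107,0,-0.0141,0,0,0,-1,-0.0121,0,-0.0129,0,0,0,-1,-0.0133,0,-0.0116,0,0,0,-1,-0.0144,0,-0.0103,0,0,0,-1,-0.0154,0,-0.0088,0,0,0,-1,-0.0162,0,-0.0072,0,0,0,-1,-0.0168,0,-0.0055,0,0,0,-1,-0.0173,0,-0.0038,0,0,0,-1,0,0,0,0,0,0,-1])

```text
time: 7.6
tool_pos: [0.6185, -0.1197, 0.1902]
eef_rot: [[-1.0, -0.01, 0.003], [-0.01, 1.0, -0.001], [-0.003, -0.001, -1.0]]
wrist_force: [-2.2, -5.0, 7.8]
finger_gap: 0.0221
grip_force: 61.9
```

apply_moves(plan=[-0.0176,0,-0.0021,0,0,0,-1,-0.0177,0,-0.0003,0,0,0,-1,-0.0176,0,0.0014,0,0,0,-1,-0.0174,0,0.0032,0,0,0,-1,-0.017,0,0.0049,0,0,0,-1,0,0,0,0,0,0,-1,0,0,0,0,0,0,1,0,0,0,0,0,0,1,0,0,0,0,0,0,1,0,0,0,0,0,0,1,0,0,-0.02,0,0,0,1,0,0,-0.035,0,0,0,1])

```text
time: 8.6
tool_pos: [0.7007, -0.1178, 0.2334]
eef_rot: [[-1.0, -0.009, -0.007], [-0.009, 1.0, 0.002], [0.007, 0.002, -1.0]]
wrist_force: [0.8, -0.6, -0.1]
finger_gap: 0.0852
grip_force: 0.0
```

apply_moves(plan=[0.0075,0.025,-0.0235,0,0,0,1,0.0075,0.025,-0.0235,0,0,0,1,0.0075,0.025,-0.0235,0,0,0,1,0.0075,0.025,-0.0235,0,0,0,1,0.0075,0.025,-0.0235,0,0,0,1,0.0075,0.025,-0.0235,0,0,0,1,0.0075,0.025,-0.0235,0,0,0,1,0.0075,0.025,-0.0235,0,0,0,1,0,0,0,0,0,0,1,0,0,0,0,0,0,1])

```text
time: 9.43
tool_pos: [0.6412, 0.0824, 0.4263]
eef_rot: [[-1.0, -0.011, 0.003], [-0.011, 1.0, 0.0], [-0.003, 0.0, -1.0]]
wrist_force: [0.0, -0.2, -0.1]
finger_gap: 0.0853
grip_force: 0.0
```

```bash
python3 - <<'E'
from h import *
im,C=snap('wrist','w5')
np.savez('w5.npz',K=C[0],R=C[1],o=C[2])
cv2.imwrite('pics/w5b.png',cv2.resize(im,(800,500),interpolation=cv2.INTER_CUBIC))
E
```

```text
(no output)
```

View pics/w5b.png

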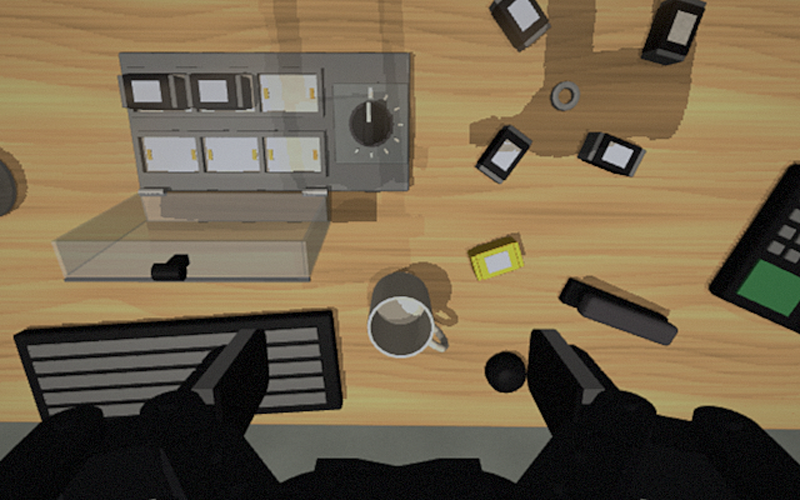

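```bash
cat > m.py <<'E'
from h import *
np.set_printoptions(precision=4,suppress=True)
def labels(im,thr=165):
    m=((im.min(2)>thr)).astype(np.uint8)
    m=cv2.morphologyEx(m,cv2.MORPH_OPEN,np.ones((3,3)))
    return [cv2.minAreaRect(c) for c in cv2.findContours(m,cv2.RETR_EXTERNAL,cv2.CHAIN_APPROX_NONE)[0] if cv2.contourArea(c)>100]
E
python3 - <<'E'
from m import *
C=tuple(np.load('w5.npz')[k] for k in 'KRo'); im=cv2.imread('pics/w5.png')
for thr in (150,):
  for r in labels(im,thr):
    b=cv2.boxPoints(r); z=.02 if r[0][0]<270 else .036
    w=px2w(C,b,z); e=w[1]-w[0]; f=w[2]-w[1]; L=e if np.linalg.norm(e)>np.linalg.norm(f) else f
    print(np.array(r[0])*1.25,r[1],w.mean(0),'ang %.1f'%(np.degrees(np.arctan2(L[1],L[0]))%180),np.linalg.norm(e),np.linalg.norm(f))
print(px2w(C,np.array([(119,53),(411,53),(412,191),(135,190)])/1.25,.02))
print(px2w(C,np.array([(147,93),(214,93)])/1.25,.056))
E
```

```text
[408.8125 304.8125] (20.871028900146484, 11.067971229553223) [0.7871 0.1011 0.036 ] ang 71.1 0.01914372115238856 0.03421408628220794
[497.5  261.25] (12.649109840393066, 18.973663330078125) [0.7265 0.2122 0.036 ] ang 110.1 0.029446330558431325 0.02117095557241386
[505.    159.375] (13.0, 18.0) [0.6004 0.2117 0.036 ] ang 90.7 0.02658161331170347 0.018900683756827436
[617.0039 154.0851] (18.783903121948242, 15.43326187133789) [0.5927 0.3438 0.036 ] ang 68.6 0.021240595874429034 0.028917855799467786
[292.5  153.75] (26.0, 42.0) [ 0.5978 -0.044   0.02  ] ang 90.7 0.06333485617316391 0.03860551575022746
[231.875 153.75 ] (26.0, 43.0) [ 0.5987 -0.1178  0.02  ] ang 90.7 0.06483750308437293 0.03870438676784582
[170.625 153.75 ] (26.0, 43.0) [ 0.5996 -0.1925  0.02  ] ang 90.7 0.06483212298914763 0.03886192309613218
[213.125  90.625] (15.0, 21.0) [ 0.5267 -0.1331  0.02  ] ang 90.7 0.03061398343702103 0.020728756462273408
[146.25   90.625] (15.0, 22.0) [ 0.5276 -0.2115  0.02  ] ang 90.7 0.03206898292779525 0.020838618658690213
[288.125  92.5  ] (28.0, 45.0) [ 0.5278 -0.0453  0.02  ] ang 90.7 0.0653669598907196 0.038610295180833275
[523.0288  12.3558] (22.465356826782227, 16.36365509033203) [0.444  0.2188 0.036 ] ang 40.4 0.02070060518515671 0.029430340421725175
[[ 0.4874 -0.2368  0.02  ]
 [ 0.4834  0.0981  0.02  ]
 [ 0.6411  0.1026  0.02  ]
 [ 0.644  -0.2426  0.02  ]]
[[ 0.5328 -0.1917  0.056 ]
 [ 0.532  -0.1182  0.056 ]]
```

apply_moves(plan=[0.0046,0.0144,0.0284,0,0,0,1,0.0046,0.0144,0.0284,0,0,0,1,0.0046,0.0144,0.0284,0,0,0,1,0.0046,0.0144,0.0284,0,0,0,1,0.0046,0.0144,0.0284,0,0,0,1,0.0046,0.0144,0.0284,0,0,0,1,0.0046,0.0144,0.0284,0,0,0,1,0.0046,0.0144,0.0284,0,0,0,1,0.0046,0.0144,0.0284,0,0,0,1])

```text
time: 10.23
tool_pos: [0.5979, 0.2094, 0.1664]
eef_rot: [[-1.0, -0.008, -0.002], [-0.008, 1.0, -0.001], [0.002, -0.001, -1.0]]
wrist_force: [1.5, -0.4, 0.5]
finger_gap: 0.0854
grip_force: 0.0
```

apply_moves(plan=[0,0,0,0,0,0.12,1,0,0,0,0,0,0.12,1,0,0,0,0,0,0.12,1,0,0,0,0,0,0.12,1,0,0,0,0,0,0.12,1,0,0,0,0,0,0.12,1,0,0,0,0,0,0.12,1,0,0,0,0,0,0,1,0,0,0,0,0,0,1])

```text
time: 10.98
tool_pos: [0.5984, 0.2093, 0.168]
eef_rot: [[-0.676, 0.737, -0.002], [0.737, 0.676, -0.001], [0.001, -0.002, -1.0]]
wrist_force: [-0.7, -0.8, -0.1]
finger_gap: 0.0853
grip_force: 0.0
```

```bash
cat >> m.py <<'E'
def look(name,near):
    """label nearest to world point near, its axis, and the shift in tool axes"""
    s=manip.sense(); im,C=snap('wrist',name); s2=manip.sense()
    p=(s['tool_pos']+s2['tool_pos'])/2; C=(C[0],C[1],C[2]+p-s['tool_pos'])
    print('joints',s['joints'].round(0)); best=None
    for thr in (110,130,150,170,190):
        for r in labels(im,thr):
            b=cv2.boxPoints(r); w=px2w(C,b,.036); c=w.mean(0)
            e=w[1]-w[0]; f=w[2]-w[1]; L,S=(e,f) if np.linalg.norm(e)>np.linalg.norm(f) else (f,e)
            d=np.linalg.norm(c[:2]-near)
            if d<.09 and .02<np.linalg.norm(L)<.04 and np.linalg.norm(S)>.014:
                a=np.degrees(np.arctan2(L[1],L[0]))%180
                x=s['eef_rot'][:,0]; ta=np.degrees(np.arctan2(x[1],x[0]))
                print(thr,np.round(r[0]),c,'len',np.linalg.norm(L).round(4),np.linalg.norm(S).round(4),'ang %.1f'%a,
                  'shift',s['eef_rot'].T@(c-p),'rz %.3f'%np.radians((ta-a+90)%180-90))
    print(p); return im,C
E
python3 -c "
from m import *
look('s1',(.6,.212))"
```

```text
joints [ 17.  30.  97.  -0.  53. -26.]
110 [316. 193.] [0.5949 0.2122 0.036 ] len 0.0301 0.0218 ang 146.8 shift [ 0.0045 -0.0005  0.1321] rz -0.248
130 [316. 193.] [0.5948 0.2123 0.036 ] len 0.0295 0.0214 ang 146.8 shift [ 0.0046 -0.0005  0.1321] rz -0.248
150 [316. 193.] [0.5949 0.2121 0.036 ] len 0.0288 0.0204 ang 146.7 shift [ 0.0044 -0.0005  0.1321] rz -0.247
[0.5985 0.2093 0.1681]
```

apply_moves(plan=[0.0045,-0.0005,0.02,0,0,0,1,0,0,0.03,0,0,-0.1235,1,0,0,0.03,0,0,-0.1235,1,0,0,0.03,0,0,0,1,0,0,0.03,0,0,0,1,0,0,0.02,0,0,0,1,0,0,0,0,0,0,1,0,0,0,0,0,0,-1,0,0,0,0,0,0,-1,0,0,0,0,0,0,-1,0,0,0,0,0,0,-1,0,0,0,0,0,0,-1])

```text
time: 12.03
tool_pos: [0.5963, 0.2135, 0.0108]
eef_rot: [[-0.835, 0.551, 0.002], [0.551, 0.835, 0.001], [-0.001, 0.002, -1.0]]
wrist_force: [-1.9, -1.5, 11.0]
finger_gap: 0.0351
grip_force: 60.4
```

apply_moves(plan=[0,0,-0.04,0,0,0,-1,0,0,-0.04,0,0,0,-1,0,0,-0.04,0,0,0,-1,0,0,0,0,0,0.122,-1,0,0,0,0,0,0.122,-1,0,0,0,0,0,0.122,-1,0,0,0,0,0,0.122,-1,0,0,0,0,0,0.122,-1,0,0,0,0,0,0.122,-1,0,0,0,0,0,0.122,-1,0,0,0,0,0,0.122,-1,0,0,0,0,0,0,-1])

```text
time: 13.03
tool_pos: [0.5956, 0.2134, 0.1299]
eef_rot: [[-0.005, 1.0, 0.001], [1.0, 0.005, 0.0], [0.0, 0.001, -1.0]]
wrist_force: [0.2, -0.1, -1.5]
finger_gap: 0.0353
grip_force: 60.9
```

apply_moves(plan=[-0.037,0,0,0,0,0,-1,-0.037,0,0,0,0,0,-1,-0.037,0,0,0,0,0,-1,-0.037,0,0,0,0,0,-1,-0.037,0,0,0,0,0,-1,-0.037,0,0,0,0,0,-1,-0.035,0,0,0,0,0,-1,0,0,0,0,0,0,-1,0,0,0,0,0,0,-1])

```text
time: 13.78
tool_pos: [0.5984, -0.0456, 0.1296]
eef_rot: [[-0.012, 1.0, 0.001], [1.0, 0.012, -0.0], [-0.0, 0.001, -1.0]]
wrist_force: [-0.4, -0.2, -1.7]
finger_gap: 0.0348
grip_force: 60.9
```

```bash
cat >> m.py <<'E'
BAY={0:(-.035,-.074),1:(-.035,0),2:(-.035,.074),3:(.035,-.074),4:(.035,0),5:(.035,.074)}
O=np.array([.5637,-.1182]); YAW=.012
def togo(i,n=6):
    c,s=np.cos(YAW),np.sin(YAW); t=O+np.array([[c,-s],[s,c]])@BAY[i]
    P=[];A=[]
    for k in range(n):
        q=manip.sense(); P.append(q['tool_pos']); x=q['eef_rot'][:,0]; A.append(np.arctan2(x[1],x[0])); im=manip.snapshot('wrist')
    p=np.mean(P,0); print('tcp',p,np.std(P,0),'gap',q['finger_gap'],'grip',q['grip_force'])
    print('target',t,'shift',q['eef_rot'].T@np.r_[t-p[:2],0],'z',p[2],'rz %.3f'%((np.mean(A)-np.pi/2-YAW)))
    return im
E
python3 -c "
from m import *
im=togo(5); cv2.imwrite('pics/b5.png',im)"
```

```text
tcp [ 0.5983 -0.0436  0.1294] [0.     0.0011 0.0001] gap 0.03527071400511063 grip 60.854737758636475
target [ 0.5978 -0.0438] shift [-0.0002 -0.0005 -0.    ] z 0.12936272053333453 rz 0.001
```

View pics/b5.png

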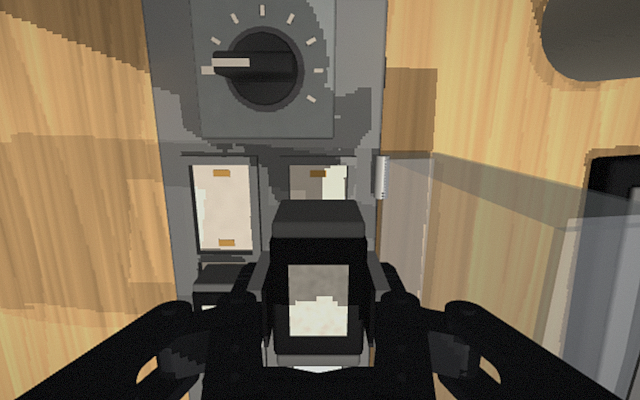

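```bash
cat >> m.py <<'E'
def inhand(im,dz=.0255):
    """label of held battery: offset along tool x, y of its middle from the TCP"""
    s=manip.sense(); C=cam('wrist',s)
    for r in labels(im,120):
        b=cv2.boxPoints(r); w=px2w(C,b,s['tool_pos'][2]+dz); c=s['eef_rot'].T@(w.mean(0)-s['tool_pos'])
        if abs(c[0])<.03 and abs(c[1])<.02: print('held',np.round(r[0]),np.round(r[1]),r[2],'off',c)
    for r in labels(im,120):
        b=cv2.boxPoints(r); w=px2w(C,b,.02)
        print('  blob',np.round(r[0]),np.round(r[1]),w.mean(0))
E
python3 -c "
from m import *
im=cv2.imread('pics/b5.png'); inhand(im)
C=cam('wrist'); w=px2w(C,[(189,165),(254,157),(259,250),(198,252)],.02); print(w,w.mean(0))
print(px2w(C,[(318.5,265),(318.5,336)],.155))"
```

```text
held [317. 369.] [ 6. 46.] 90.0 off [-0.0288 -0.0006 -0.0255]
held [318. 308.] [55. 58.] 90.0 off [-0.0014 -0.0002 -0.0255]
held [326. 272.] [11. 25.] 90.0 off [ 0.0137  0.0029 -0.0255]
held [301. 274.] [17. 22.] 90.0 off [ 0.0125 -0.0064 -0.0255]
  blob [317. 369.] [ 6. 46.] [ 0.5994 -0.1872  0.02  ]
  blob [318. 308.] [55. 58.] [ 0.5994 -0.1281  0.02  ]
  blob [326. 272.] [11. 25.] [ 0.6056 -0.0953  0.02  ]
  blob [301. 274.] [17. 22.] [ 0.5856 -0.0982  0.02  ]
  blob [622. 308.] [ 23. 166.] [ 0.8472 -0.1305  0.02  ]
  blob [563. 286.] [ 19. 137.] [ 0.7946 -0.1085  0.02  ]
  blob [222. 207.] [87. 56.] [ 0.527  -0.0448  0.02  ]
  blob [337. 177.] [28. 50.] [ 0.6114 -0.0204  0.02  ]
  blob [401. 227.] [ 56. 140.] [ 0.6616 -0.0607  0.02  ]
  blob [554. 142.] [15. 74.] [0.765  0.0066 0.02  ]
  blob [606. 119.] [12. 57.] [0.7978 0.0237 0.02  ]
  blob [224.  66.] [15. 47.] [0.5343 0.0548 0.02  ]
  blob [476. 102.] [  6. 112.] [0.7056 0.032  0.02  ]
  blob [500. 104.] [ 17. 123.] [0.722  0.0309 0.02  ]
  blob [454.  92.] [ 34. 128.] [0.6896 0.0384 0.02  ]
  blob [359.  74.] [ 47. 149.] [0.6245 0.0483 0.02  ]
  blob [320.  44.] [89. 26.] [0.598  0.0677 0.02  ]
[[ 0.5048 -0.0125  0.02  ]
 [ 0.5518 -0.0061  0.02  ]
 [ 0.5531 -0.0778  0.02  ]
 [ 0.5059 -0.0801  0.02  ]] [ 0.5289 -0.0441  0.02  ]
[[ 0.598  -0.026   0.155 ]
 [ 0.5985 -0.0558  0.155 ]]
```

apply_moves(plan=[-0.002,-0.0005,0.025,0,0,0,-1,0,0,0.025,0,0,0,-1,0,0,0.02,0,0,0,-1,0,0,0.01,0,0,0,-1,0,0,0.008,0,0,0,-1,0,0,0.005,0,0,0,-1,0,0,0.004,0,0,0,-1,0,0,0,0,0,0,-1])

```text
time: 14.75
tool_pos: [0.598, -0.0455, 0.032]
eef_rot: [[-0.011, 1.0, 0.0], [1.0, 0.011, -0.0], [-0.0, 0.0, -1.0]]
wrist_force: [0.1, 0.8, -1.2]
finger_gap: 0.0351
grip_force: 61.0
```

apply_moves(plan=[0,0,0,0,0,0,0.1,0,0,0,0,0,0,0.1,0,0,0,0,0,0,0.1,0,0,0,0,0,0,0.1,0,0,-0.03,0,0,0,0.1,0,0,-0.04,0,0,0,0.1,0,0,-0.04,0,0,0,0.1,0,0,0,0,0,0,0.1])

```text
time: 15.42
tool_pos: [0.6016, -0.0461, 0.1494]
eef_rot: [[-0.011, 1.0, 0.01], [1.0, 0.011, -0.001], [-0.001, 0.01, -1.0]]
wrist_force: [2.4, -0.6, 1.4]
finger_gap: 0.0472
grip_force: 0.0
```

```bash
cat >> m.py <<'E'
def bays(im,thr=120):
    C=cam('wrist')
    for r in labels(im,thr):
        for z,t in((.056,'batt'),(.02,'floor')):
            c=px2w(C,[r[0]],z)[0]
            for i,b in BAY.items():
                k,s=np.cos(YAW),np.sin(YAW); q=np.array([[k,s],[-s,k]])@(c[:2]-O)-b
                if np.abs(q).max()<.015: print('bay',i,t,'off',q,np.round(r[1]))
E
python3 -c "
from m import *
im,C=snap('wrist','b5b'); print(manip.sense()['tool_pos'],manip.sense()['finger_gap']); bays(im)"
```

```text
[ 0.6005 -0.046   0.1465] 0.046841855560081656
bay 3 floor off [-0.0016  0.0075] [46. 45.]
bay 4 floor off [-0.0017  0.0004] [64. 48.]
bay 5 batt off [-0.0013  0.0011] [41. 31.]
bay 5 floor off [-0.0017 -0.0095] [41. 31.]
bay 2 batt off [0.0083 0.0112] [82. 52.]
bay 2 floor off [-0.0014  0.0022] [82. 52.]
```

apply_moves(plan=[0.036,-0.001,-0.002,0,0,0,1,0.036,-0.001,-0.002,0,0,0,1,0.036,-0.001,-0.002,0,0,0,1,0.036,-0.001,-0.002,0,0,0,1,0.036,-0.001,-0.002,0,0,0,1,0.036,-0.001,-0.002,0,0,0,1,0.036,-0.001,-0.002,0,0,0,1,0.036,-0.001,-0.002,0,0,0,1,0.036,0,-0.002,0,0,0,1,0.036,0,-0.002,0,0,0,1,0.03,0,0,0,0,0,1,0,0,0,0,0,0,1])

```text
time: 16.47
tool_pos: [0.5848, 0.3496, 0.1614]
eef_rot: [[-0.014, 1.0, 0.0], [1.0, 0.014, 0.001], [0.001, 0.0, -1.0]]
wrist_force: [-0.6, -0.9, 0.8]
finger_gap: 0.0856
grip_force: 0.0
```

```bash
python3 -c "
from m import *
manip.snapshot('wrist');look('s2',(.593,.344))"
```

```text
joints [28. 34. 91.  0. 55. 27.]
110 [253. 258.] [0.5318 0.2964 0.036 ] len 0.028 0.0269 ang 63.1 shift [-0.0489 -0.0535  0.1251] rz 0.483
110 [329. 205.] [0.593 0.343 0.036] len 0.0301 0.0219 ang 70.5 shift [-0.0032  0.0083  0.1251] rz 0.354
130 [329. 205.] [0.5932 0.3431 0.036 ] len 0.0296 0.0215 ang 70.4 shift [-0.0031  0.0085  0.1251] rz 0.357
[0.5847 0.346  0.1611]
```

apply_moves(plan=[-0.003,0.0084,0.013,0,0,0,1,0,0,0.03,0,0,0.118,1,0,0,0.03,0,0,0.118,1,0,0,0.03,0,0,0.118,1,0,0,0.03,0,0,0,1,0,0,0.02,0,0,0,1,0,0,0,0,0,0,1,0,0,0,0,0,0,-1,0,0,0,0,0,0,-1,0,0,0,0,0,0,-1,0,0,0,0,0,0,-1,0,0,0,0,0,0,-1])

```text
time: 17.57
tool_pos: [0.5949, 0.3417, 0.0108]
eef_rot: [[0.336, 0.942, 0.002], [0.942, -0.336, 0.001], [0.002, 0.002, -1.0]]
wrist_force: [1.2, -2.9, 10.5]
finger_gap: 0.035
grip_force: 61.1
```

apply_moves(plan=[0,0,0,0,0,0,-1,0,0,-0.04,0,0,0,-1,0,0,-0.04,0,0,0,-1,0,0,-0.04,0,0,0,-1,0,0,0,0,0,-0.118,-1,0,0,0,0,0,-0.118,-1,0,0,0,0,0,-0.118,-1,0,0,0,0,0,0,-1,0,0,0,0,0,0,-1])

```text
time: 18.32
tool_pos: [0.594, 0.3414, 0.1297]
eef_rot: [[-0.007, 1.0, 0.001], [1.0, 0.007, 0.0], [0.0, 0.001, -1.0]]
wrist_force: [-0.1, 0.1, -0.7]
finger_gap: 0.0349
grip_force: 60.7
```

apply_moves(plan=[-0.038,0,0,0,0,0,-1,-0.038,0,0,0,0,0,-1,-0.038,0,0,0,0,0,-1,-0.038,0,0,0,0,0,-1,-0.038,0,0,0,0,0,-1,-0.038,0,0,0,0,0,-1,-0.038,0,0,0,0,0,-1,-0.038,0,0,0,0,0,-1,-0.038,0,0,0,0,0,-1,-0.038,0,0,0,0,0,-1,-0.038,0,0,0,0,0,-1,-0.038,0.002,0,0,0,0,-1])

```text
time: 19.32
tool_pos: [0.6004, -0.1165, 0.1292]
eef_rot: [[-0.006, 1.0, -0.0], [1.0, 0.006, 0.0], [0.0, -0.0, -1.0]]
wrist_force: [0.2, -0.1, -1.3]
finger_gap: 0.0351
grip_force: 60.7
```

```bash
python3 -c "
from m import *
manip.snapshot('wrist');im=togo(4); cv2.imwrite('pics/b4.png',im); inhand(im);bays(im)"|grep -v blob
```

```text
tcp [ 0.6011 -0.1174  0.1291] [0.0003 0.0031 0.0002] gap 0.03466821398132664 grip 60.6585431098938
target [ 0.5987 -0.1178] shift [-0.0004 -0.0024  0.    ] z 0.1291495111038374 rz -0.007
held [270. 356.] [17. 13.] 90.0 off [-0.023  -0.0193 -0.0255]
held [318. 299.] [58. 70.] -0.0 off [ 0.002  -0.0002 -0.0255]
bay 3 floor off [0.0019 0.0012] [58. 70.]
bay 1 batt off [ 0.0002 -0.    ] [43. 37.]
bay 1 floor off [-0.0118 -0.0127] [43. 37.]
bay 5 batt off [-0.  0.] [52. 37.]
bay 5 floor off [-0.0003 -0.0002] [52. 37.]
bay 2 batt off [0.0096 0.0012] [101.  60.]
bay 2 floor off [-0.0009  0.0012] [101.  60.]
```

apply_moves(plan=[-0.0025,-0.0024,0.025,0,0,-0.006,-1,0,0,0.025,0,0,0,-1,0,0,0.02,0,0,0,-1,0,0,0.01,0,0,0,-1,0,0,0.008,0,0,0,-1,0,0,0.005,0,0,0,-1,0,0,0.004,0,0,0,-1,0,0,0,0,0,0,-1])

```text
time: 20.33
tool_pos: [0.5987, -0.1179, 0.0334]
eef_rot: [[-0.018, 1.0, 0.0], [1.0, 0.018, -0.001], [-0.001, 0.0, -1.0]]
wrist_force: [-9.7, -11.4, 18.0]
finger_gap: 0.035
grip_force: 66.5
```

apply_moves(plan=[0,0,0,0,0,0,0.1,0,0,0,0,0,0,0.1,0,0,0,0,0,0,0.1,0,0,0,0,0,0,0.1,0,0,-0.03,0,0,0,0.1,0,0,-0.04,0,0,0,0.1,0,0,-0.04,0,0,0,0.1,0,0,0,0,0,0,0.1])

```text
time: 21.0
tool_pos: [0.6023, -0.1178, 0.1492]
eef_rot: [[-0.017, 1.0, 0.009], [1.0, 0.017, -0.002], [-0.002, 0.009, -1.0]]
wrist_force: [2.6, -0.7, -0.3]
finger_gap: 0.047
grip_force: 0.0
```

```bash
python3 -c "
from m import *
manip.snapshot('wrist');im,C=snap('wrist','b4b'); print(manip.sense()['tool_pos']); bays(im)"
```

```text
[ 0.5998 -0.1172  0.144 ]
bay 3 floor off [-0.0023  0.0012] [65. 48.]
bay 4 batt off [-0.0018 -0.0001] [40. 33.]
bay 4 floor off [-0.0021 -0.0114] [40. 33.]
bay 1 batt off [-0.0007  0.0006] [41. 34.]
bay 1 floor off [-0.0118 -0.0105] [41. 34.]
bay 5 batt off [-0.0016  0.0004] [48. 34.]
bay 5 floor off [-0.0019  0.0007] [48. 34.]
bay 2 batt off [0.0076 0.001 ] [96. 56.]
bay 2 floor off [-0.0022  0.0015] [96. 56.]
```

apply_moves(plan=[0.038,0,-0.002,0,0,0,1,0.038,0,-0.002,0,0,0,1,0.038,-0.005,-0.002,0,0,0,1,0.038,-0.014,-0.002,0,0,0,1,0.038,-0.014,-0.002,0,0,0,1,0.038,-0.014,-0.002,0,0,0,1,0.038,-0.014,-0.002,0,0,0,1,0.038,-0.014,-0.002,0,0,0,1,0.038,-0.014,-0.002,0,0,0,1,0.038,-0.014,-0.002,0,0,0,1,0.038,-0.014,0,0,0,0,1,0.038,-0.014,0,0,0,0,1])

```text
time: 22.1
tool_pos: [0.4581, 0.338, 0.1609]
eef_rot: [[-0.017, 1.0, -0.002], [1.0, 0.017, -0.001], [-0.001, -0.002, -1.0]]
wrist_force: [0.6, 0.5, 0.4]
finger_gap: 0.0853
grip_force: 0.0
```

apply_moves(plan=[0.038,-0.01,0,0,0,0,1,0.019,0,0,0,0,0,1,0,0,0,0,0,0,1,0,0,0,0,0,0,1])

```text
time: 22.43
tool_pos: [0.4477, 0.394, 0.1605]
eef_rot: [[-0.019, 1.0, -0.002], [1.0, 0.019, -0.001], [-0.001, -0.002, -1.0]]
wrist_force: [-0.3, -0.0, -0.7]
finger_gap: 0.0851
grip_force: 0.0
```

```bash
python3 -c "
from m import *
look('s3',(.459,.396))"
```

```text
joints [ 38.  28. 103.  -0.  50.  37.]
110 [330. 200.] [0.4568 0.3942 0.036 ] len 0.0298 0.0216 ang 166.8 shift [0.0007 0.0092 0.1246] rz -1.322
130 [330. 200.] [0.4568 0.3942 0.036 ] len 0.029 0.0212 ang 166.8 shift [0.0007 0.0092 0.1246] rz -1.322
[0.4479 0.3935 0.1606]
```

apply_moves(plan=[0.0007,0.0092,0,0,0,0,1,0,0,0.006,0,0,-0.1202,1,0,0,0.006,0,0,-0.1202,1,0,0,0.006,0,0,-0.1202,1,0,0,0.006,0,0,-0.1202,1,0,0,0.006,0,0,-0.1202,1,0,0,0.006,0,0,-0.1202,1,0,0,0.006,0,0,-0.1202,1,0,0,0.006,0,0,-0.1202,1,0,0,0.006,0,0,-0.1202,1,0,0,0.006,0,0,-0.1202,1,0,0,0,0,0,-0.1202,1])

```text
time: 23.48
tool_pos: [0.4586, 0.3924, 0.1007]
eef_rot: [[-0.974, 0.226, -0.001], [0.226, 0.974, -0.001], [0.001, -0.002, -1.0]]
wrist_force: [-0.6, -0.1, 0.2]
finger_gap: 0.0854
grip_force: 0.0
```

apply_moves(plan=[0,0,0.03,0,0,0,1,0,0,0.03,0,0,0,1,0,0,0.02,0,0,0,1,0,0,0.012,0,0,0,1,0,0,0,0,0,0,1,0,0,0,0,0,0,-1,0,0,0,0,0,0,-1,0,0,0,0,0,0,-1,0,0,0,0,0,0,-1,0,0,0,0,0,0,-1,0,0,0,0,0,0,-1])

```text
time: 24.4
tool_pos: [0.4587, 0.3946, 0.0114]
eef_rot: [[-0.973, 0.229, 0.001], [0.229, 0.973, 0.001], [-0.001, 0.001, -1.0]]
wrist_force: [-0.9, -2.8, 12.3]
finger_gap: 0.0349
grip_force: 60.5
```

Lift and turn back.

apply_moves(plan=[0,0,-0.04,0,0,0,-1,0,0,-0.04,0,0,0.1205,-1,0,0,-0.04,0,0,0.1205,-1,0,0,0,0,0,0.1205,-1,0,0,0,0,0,0.1205,-1,0,0,0,0,0,0.1205,-1,0,0,0,0,0,0.1205,-1,0,0,0,0,0,0.1205,-1,0,0,0,0,0,0.1205,-1,0,0,0,0,0,0.1205,-1,0,0,0,0,0,0.1205,-1,0,0,0,0,0,0.1205,-1])

```text
time: 25.4
tool_pos: [0.4581, 0.3944, 0.1306]
eef_rot: [[-0.008, 1.0, 0.001], [1.0, 0.008, 0.0], [0.0, 0.001, -1.0]]
wrist_force: [-0.7, 0.1, -1.5]
finger_gap: 0.0348
grip_force: 60.9
```

apply_moves(plan=[-0.037,0.0145,0,0,0,0,-1,-0.037,0.0145,0,0,0,0,-1,-0.037,0.0145,0,0,0,0,-1,-0.037,0.0145,0,0,0,0,-1,-0.037,0.0145,0,0,0,0,-1,-0.037,0.0145,0,0,0,0,-1,-0.037,0.0145,0,0,0,0,-1,-0.037,0.0145,0,0,0,0,-1,-0.037,0.0145,0,0,0,0,-1,-0.037,0.0145,0,0,0,0,-1,-0.037,0,0,0,0,0,-1,-0.037,0,0,0,0,0,-1])

```text
time: 26.4
tool_pos: [0.6098, -0.0496, 0.1306]
eef_rot: [[-0.014, 1.0, 0.001], [1.0, 0.014, -0.0], [-0.0, 0.001, -1.0]]
wrist_force: [1.5, 1.2, -1.5]
finger_gap: 0.0349
grip_force: 60.9
```

apply_moves(plan=[-0.037,0,0,0,0,0,-1,-0.037,0,0,0,0,0,-1,-0.037,0,0,0,0,0,-1,-0.032,0,0,0,0,0,-1,0,0,0,0,0,0,-1,0,0,0,0,0,0,-1])

```text
time: 26.9
tool_pos: [0.6109, -0.1926, 0.1305]
eef_rot: [[-0.011, 1.0, 0.001], [1.0, 0.011, -0.0], [-0.0, 0.001, -1.0]]
wrist_force: [0.7, 0.8, -1.0]
finger_gap: 0.0348
grip_force: 60.9
```

```bash
python3 -c "
from m import *
im=togo(3); cv2.imwrite('pics/b3.png',im); inhand(im);bays(im)"|grep -v blob
```

```text
tcp [ 0.611  -0.1905  0.1303] [0.0001 0.0011 0.0001] gap 0.03468918339928165 grip 60.92642784118652
target [ 0.5996 -0.1918] shift [-0.0011 -0.0114 -0.    ] z 0.1302949053725416 rz 0.002
held [316. 366.] [10. 49.] 90.0 off [-0.0274 -0.0008 -0.0255]
held [364. 356.] [15. 27.] 28.810794830322266 off [-0.0227  0.0181 -0.0255]
held [269. 353.] [24. 12.] 90.0 off [-0.0214 -0.0194 -0.0255]
held [318. 294.] [70. 58.] 90.0 off [ 0.0041 -0.0002 -0.0255]
bay 0 batt off [0.0008 0.0005] [46. 35.]
bay 0 floor off [-0.0126 -0.0117] [46. 35.]
bay 4 batt off [-0.0001 -0.0005] [52. 38.]
bay 4 floor off [-0.0019 -0.0004] [52. 38.]
bay 1 batt off [ 0.0004 -0.0004] [54. 38.]
bay 1 floor off [-0.0131 -0.0004] [54. 38.]
```

apply_moves(plan=[-0.0048,-0.0112,0.02,0,0,0,-1,0,0,0.025,0,0,0,-1,0,0,0.02,0,0,0,-1,0,0,0.012,0,0,0,-1,0,0,0.01,0,0,0,-1,0,0,0.006,0,0,0,-1,0,0,0.005,0,0,0,-1,0,0,0,0,0,0,-1])

```text
time: 27.87
tool_pos: [0.6004, -0.1956, 0.032]
eef_rot: [[-0.014, 1.0, 0.001], [1.0, 0.014, -0.0], [-0.0, 0.001, -1.0]]
wrist_force: [-1.6, 0.7, -2.1]
finger_gap: 0.035
grip_force: 61.0
```

apply_moves(plan=[0,0,0,0,0,0,0.1,0,0,0,0,0,0,0.1,0,0,0,0,0,0,0.1,0,0,0,0,0,0,0.1,0,0,-0.03,0,0,0,0.1,0,0,-0.04,0,0,0,0.1,0,0,-0.04,0,0,0,0.1,0,0,0,0,0,0,0.1])

```text
time: 28.53
tool_pos: [0.6036, -0.1971, 0.1496]
eef_rot: [[-0.014, 1.0, 0.009], [1.0, 0.014, -0.004], [-0.004, 0.009, -1.0]]
wrist_force: [1.6, -1.0, 0.6]
finger_gap: 0.047
grip_force: 0.0
```

```bash
python3 -c "
from m import *
manip.snapshot('wrist');im,C=snap('wrist','b3b'); print(manip.sense()['tool_pos']); bays(im)"
```

```text
[ 0.6011 -0.1961  0.1443]
bay 3 batt off [-0.0011  0.0017] [41. 32.]
bay 3 floor off [-0.0014 -0.0086] [41. 32.]
bay 0 batt off [-0.0007  0.0016] [41. 34.]
bay 0 floor off [-0.0118 -0.0087] [41. 34.]
bay 1 batt off [-0.0008  0.0001] [50. 35.]
bay 1 floor off [-0.0119  0.0011] [50. 35.]
bay 4 batt off [-0.0017  0.0005] [49. 36.]
bay 4 floor off [-0.002   0.0017] [49. 36.]
```

apply_moves(plan=[0.037,-0.006,-0.002,0,0,0,1,0.037,-0.006,-0.002,0,0,0,1,0.037,-0.011,-0.002,0,0,0,1,0.037,-0.014,-0.002,0,0,0,1,0.037,-0.015,-0.002,0,0,0,1,0.037,-0.015,-0.002,0,0,0,1,0.037,-0.015,-0.002,0,0,0,1,0.037,-0.015,-0.002,0,0,0,1,0.037,-0.015,0,0,0,0,1,0.037,-0.015,0,0,0,0,1,0.037,-0.015,0,0,0,0,1,0.012,-0.008,0,0,0,0,1])

```text
time: 29.63
tool_pos: [0.4418, 0.2245, 0.1571]
eef_rot: [[-0.015, 1.0, -0.002], [1.0, 0.015, 0.0], [0.0, -0.002, -1.0]]
wrist_force: [0.0, -0.9, 0.5]
finger_gap: 0.0855
grip_force: 0.0
```

apply_moves(plan=[0,0,0,0,0,0,1,0,0,0,0,0,0,1])

```text
time: 29.8
tool_pos: [0.4431, 0.2217, 0.1571]
eef_rot: [[-0.016, 1.0, -0.002], [1.0, 0.016, -0.001], [-0.001, -0.002, -1.0]]
wrist_force: [-0.3, 0.8, 1.0]
finger_gap: 0.0853
grip_force: 0.0
```

```bash
python3 -c "
from m import *
look('s4',(.444,.2188))"
```

```text
joints [ 23.  21. 116.  -0.  43.  22.]
110 [319. 206.] [0.4438 0.2186 0.036 ] len 0.0298 0.0216 ang 39.8 shift [-0.0026  0.0005  0.1212] rz 0.892
130 [319. 206.] [0.4439 0.2186 0.036 ] len 0.0296 0.0213 ang 40.3 shift [-0.0027  0.0007  0.1212] rz 0.883
[0.4434 0.2213 0.1572]
```

apply_moves(plan=[-0.0026,0.0006,0,0,0,0,1,0,0,0.01,0,0,0.111,1,0,0,0.01,0,0,0.111,1,0,0,0.01,0,0,0.111,1,0,0,0.01,0,0,0.111,1,0,0,0.01,0,0,0.111,1,0,0,0.01,0,0,0.111,1,0,0,0,0,0,0.111,1,0,0,0,0,0,0.111,1])

```text
time: 30.6
tool_pos: [0.445, 0.2171, 0.0971]
eef_rot: [[0.772, 0.636, -0.001], [0.636, -0.772, -0.001], [-0.002, -0.0, -1.0]]
wrist_force: [-0.5, 0.9, 0.6]
finger_gap: 0.0853
grip_force: 0.0
```

apply_moves(plan=[0,0,0.03,0,0,0,1,0,0,0.03,0,0,0,1,0,0,0.02,0,0,0,1,0,0,0.009,0,0,0,1,0,0,0,0,0,0,1,0,0,0,0,0,0,-1,0,0,0,0,0,0,-1,0,0,0,0,0,0,-1,0,0,0,0,0,0,-1,0,0,0,0,0,0,-1,0,0,0,0,0,0,-1])

```text
time: 31.52
tool_pos: [0.4455, 0.2189, 0.0102]
eef_rot: [[0.767, 0.642, 0.002], [0.642, -0.767, 0.001], [0.002, 0.001, -1.0]]
wrist_force: [-1.9, -2.1, 14.7]
finger_gap: 0.0351
grip_force: 59.5
```

apply_moves(plan=[0,0,-0.04,0,0,0,-1,0,0,-0.04,0,0,0,-1,0,0,-0.04,0,0,-0.111,-1,0,0,0,0,0,-0.111,-1,0,0,0,0,0,-0.111,-1,0,0,0,0,0,-0.111,-1,0,0,0,0,0,-0.111,-1,0,0,0,0,0,-0.111,-1,0,0,0,0,0,-0.111,-1,0,0,0,0,0,-0.111,-1,0,0,0,0,0,0,-1])

```text
time: 32.43
tool_pos: [0.4448, 0.2187, 0.1295]
eef_rot: [[-0.02, 1.0, 0.001], [1.0, 0.02, 0.0], [0.0, 0.001, -1.0]]
wrist_force: [1.2, -0.1, -1.2]
finger_gap: 0.0349
grip_force: 61.0
```

apply_moves(plan=[-0.033,0.0103,0,0,0,0,-1,-0.033,0.0103,0,0,0,0,-1,-0.033,0.0103,0,0,0,0,-1,-0.033,0.0103,0,0,0,0,-1,-0.033,0.0103,0,0,0,0,-1,-0.033,0.0103,0,0,0,0,-1,-0.033,0.0103,0,0,0,0,-1,-0.033,0.006,0,0,0,0,-1,0,0,0,0,0,0,-1,0,0,0,0,0,0,-1])

```text
time: 33.27
tool_pos: [0.5268, -0.0459, 0.1293]
eef_rot: [[-0.007, 1.0, 0.001], [1.0, 0.007, -0.0], [-0.0, 0.001, -1.0]]
wrist_force: [-0.9, 0.9, -1.1]
finger_gap: 0.0351
grip_force: 61.0
```

```bash
python3 -c "
from m import *
im=togo(2); cv2.imwrite('pics/b2.png',im); inhand(im);bays(im)"|grep -v blob
```

```text
tcp [ 0.5264 -0.0441  0.1291] [0.0002 0.0009 0.0001] gap 0.03471901433249177 grip 61.0310161113739
target [ 0.5278 -0.0446] shift [-0.0005  0.0014 -0.    ] z 0.12914588841129462 rz -0.001
held [318. 305.] [70. 58.] 90.0 off [-0.0005 -0.0002 -0.0255]
bay 1 batt off [-0.0014  0.0148] [70. 58.]
bay 1 floor off [-0.0013 -0.0072] [70. 58.]
bay 5 batt off [-0.     -0.0001] [43. 37.]
bay 5 floor off [ 0.012  -0.0123] [43. 37.]
bay 2 floor off [-0.0145  0.01  ] [13. 13.]
```

apply_moves(plan=[-0.0003,0.0014,0.02,0,0,0,-1,0,0,0.025,0,0,0,-1,0,0,0.02,0,0,0,-1,0,0,0.012,0,0,0,-1,0,0,0.01,0,0,0,-1,0,0,0.006,0,0,0,-1,0,0,0.004,0,0,0,-1,0,0,0,0,0,0,-1])

```text
time: 34.23
tool_pos: [0.5279, -0.0443, 0.0317]
eef_rot: [[-0.014, 1.0, -0.0], [1.0, 0.014, 0.0], [0.0, -0.0, -1.0]]
wrist_force: [-1.3, -1.3, -0.5]
finger_gap: 0.0348
grip_force: 61.1
```

apply_moves(plan=[0,0,0,0,0,0,0.1,0,0,0,0,0,0,0.1,0,0,0,0,0,0,0.1,0,0,0,0,0,0,0.1,0,0,-0.03,0,0,0,0.1,0,0,-0.04,0,0,0,0.1,0.035,0,-0.02,0,0,0,1,0.035,0,-0.02,0,0,0,1,0.035,0,-0.02,0,0,0,1,0.035,0,-0.02,0,0,0,1,0,0,0,0,0,0,1])

```text
time: 35.15
tool_pos: [0.5278, 0.1005, 0.1861]
eef_rot: [[-0.016, 1.0, 0.006], [1.0, 0.016, 0.002], [0.002, 0.006, -1.0]]
wrist_force: [0.8, -0.3, 0.2]
finger_gap: 0.0855
grip_force: 0.0
```

```bash
python3 -c "
from m import *
manip.snapshot('wrist');im,C=snap('wrist','b2b'); print(manip.sense()['tool_pos']); bays(im)"
```

```text
[0.5265 0.0968 0.1831]
bay 5 batt off [-0.0013 -0.0007] [27. 25.]
bay 2 batt off [-0.001  -0.0008] [27. 23.]
```

View pics/b2b.png

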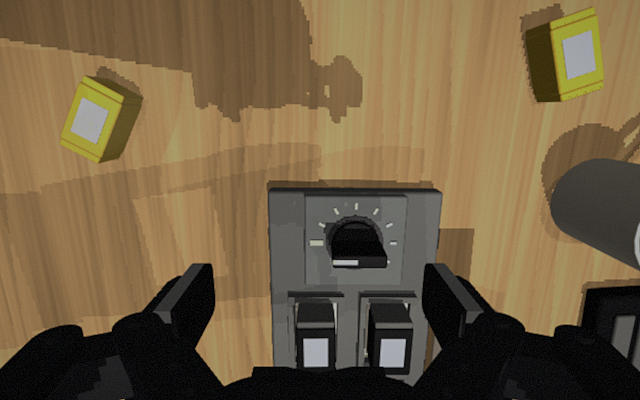

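apply_moves(plan=[0,0,-0.012,0,0,-0.1208,1,0,0,-0.012,0,0,-0.1208,1,0,0,-0.012,0,0,-0.1208,1,0,0,-0.012,0,0,-0.1208,1,0,0,-0.012,0,0,-0.1208,1,0,0,-0.012,0,0,-0.1208,1,0,0,-0.012,0,0,-0.1208,1,0,0,-0.012,0,0,-0.1208,1,0,0,-0.012,0,0,-0.1208,1,0,0,0,0,0,-0.1208,1,0,0,0,0,0,-0.1208,1,0,0,0,0,0,-0.1208,1])

```text
time: 36.25
tool_pos: [0.5258, 0.0941, 0.2894]
eef_rot: [[-0.995, 0.103, -0.001], [0.103, 0.995, -0.0], [0.001, -0.0, -1.0]]
wrist_force: [0.6, -1.5, -0.2]
finger_gap: 0.0857
grip_force: 0.0
```

apply_moves(plan=[0,0,0,0,0,-0.1208,1,-0.022,-0.027,0,0,0,0,1,-0.022,-0.027,0,0,0,0,1,-0.022,-0.027,0,0,0,0,1,-0.022,-0.027,0,0,0,0,1,-0.022,-0.027,0,0,0,0,1,-0.022,-0.027,0,0,0,0,1,-0.022,-0.027,0,0,0,0,1,-0.022,-0.027,0,0,0,0,1,0,0,0,0,0,0,1,0,0,0,0,0,0,1])

```text
time: 37.17
tool_pos: [0.7047, -0.1212, 0.288]
eef_rot: [[-1.0, -0.01, -0.002], [-0.01, 1.0, 0.0], [0.002, 0.0, -1.0]]
wrist_force: [0.0, 0.0, 0.0]
finger_gap: 0.0854
grip_force: 0.0
```

```bash
python3 -c "
from m import *
im,C=snap('wrist','c1'); s=manip.sense(); print(s['tool_pos']);print(s['eef_rot'])
print(w2px(C,[(.703,-.118,.197),(.703,-.130,.197),(.703,-.106,.197)]))
"
```

```text
[ 0.7041 -0.1198  0.2884]
[[-0.9999 -0.011  -0.0023]
 [-0.011   0.9999  0.0005]
 [ 0.0023  0.0005 -1.    ]]
[[319.7435 209.4204]
 [302.4269 209.2452]
 [337.0548 209.5956]]
```

View pics/c1.png

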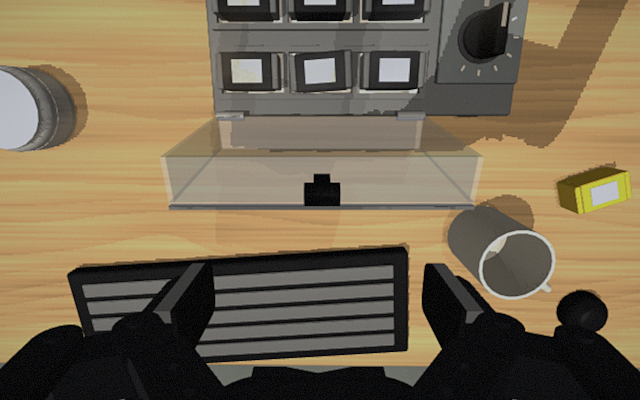

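```bash
python3 -c "
from m import *
im=cv2.imread('pics/c1.png'); cv2.imwrite('pics/c1c.png',cv2.resize(im[0:110,215:435],None,fx=3.6,fy=3.6,interpolation=cv2.INTER_CUBIC))
C=cam('wrist'); print(px2w(C,[(322,194),(304,194),(340,194),(322,185),(322,206)],.195)); bays(im)
"
```

```text
[[ 0.692  -0.1152  0.195 ]
 [ 0.6921 -0.1276  0.195 ]
 [ 0.6919 -0.1027  0.195 ]
 [ 0.6856 -0.1153  0.195 ]
 [ 0.7006 -0.115   0.195 ]]
bay 3 batt off [-0.      0.0008] [23. 30.]
bay 3 floor off [-0.0035 -0.0061] [23. 30.]
bay 5 batt off [-0.0009  0.0009] [23. 30.]
bay 5 floor off [-0.0045  0.0082] [23. 30.]
bay 4 batt off [0.0002 0.0004] [24. 31.]
bay 4 floor off [-0.0033  0.0005] [24. 31.]
bay 1 batt off [0.0089 0.0003] [ 4. 31.]
bay 1 floor off [-0.0005  0.0004] [ 4. 31.]
bay 0 batt off [0.0093 0.0008] [ 5. 31.]
bay 0 floor off [-0.     -0.0061] [ 5. 31.]
```

View pics/c1c.png

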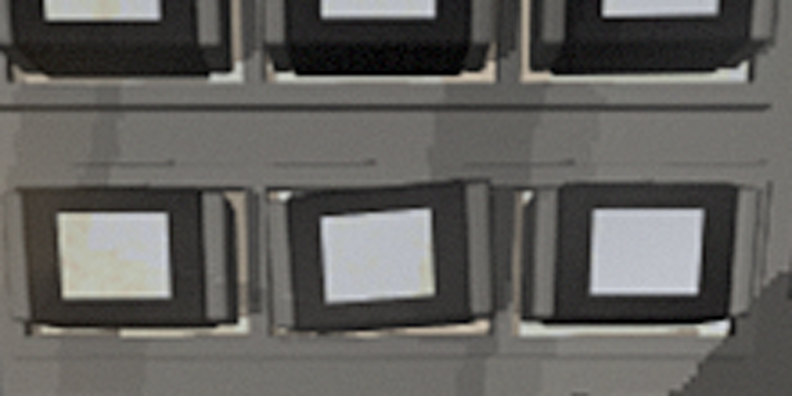

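apply_moves(plan=[0.0124,0.003,0.02,0,0,0,1,0,0,0.03,0,0,0,1,0,0,0.03,0,0,0,1,0,0,0.023,0,0,0,1,0,0,0,0,0,0,1,0,0,0,0,0,0,-1,0,0,0,0,0,0,-1,0,0,0,0,0,0,-1,0,0,0,0,0,0,-1,0,0,0,0,0,0,-1,0,0,0,0,0,0,-1,0,0,0,0,0,0,-1])

```text
time: 38.22
tool_pos: [0.694, -0.1187, 0.1892]
eef_rot: [[-1.0, -0.013, 0.004], [-0.013, 1.0, -0.005], [-0.004, -0.005, -1.0]]
wrist_force: [1.7, -20.4, 7.4]
finger_gap: 0.0226
grip_force: 61.2
```

```bash
python3 - <<'E'
import numpy as np
t=np.linspace(1.744,0,19); a=np.arctan2(.018,-.176)-t; r=np.hypot(.176,.018)
x,z=r*np.cos(a),r*np.sin(a)
print(', '.join('%.4f, 0, %.4f, 0, 0, 0, -1'%(-(x[i+1]-x[i]),-(z[i+1]-z[i])) for i in range(18)))
print('after 9',x[9]-x[0],z[9]-z[0],'end',x[-1]-x[0],z[-1]-z[0])
E
```

```text
0.0167, 0, -0.0039, 0, 0, 0, -1, 0.0170, 0, -0.0022, 0, 0, 0, -1, 0.0171, 0, -0.0006, 0, 0, 0, -1, 0.0171, 0, 0.0011, 0, 0, 0, -1, 0.0169, 0, 0.0027, 0, 0, 0, -1, 0.0166, 0, 0.0044, 0, 0, 0, -1, 0.0161, 0, 0.0060, 0, 0, 0, -1, 0.0154, 0, 0.0075, 0, 0, 0, -1, 0.0146, 0, 0.0089, 0, 0, 0, -1, 0.0137, 0, 0.0103, 0, 0, 0, -1, 0.0126, 0, 0.0116, 0, 0, 0, -1, 0.0114, 0, 0.0127, 0, 0, 0, -1, 0.0102, 0, 0.0138, 0, 0, 0, -1, 0.0088, 0, 0.0147, 0, 0, 0, -1, 0.0073, 0, 0.0155, 0, 0, 0, -1, 0.0058, 0, 0.0161, 0, 0, 0, -1, 0.0042, 0, 0.0166, 0, 0, 0, -1, 0.0026, 0, 0.0169, 0, 0, 0, -1
after 9 -0.14750143151692205 -0.023936593212299462 end -0.22406233687887261 -0.15226453469158444
```

apply_moves(plan=[0.0167,-0.0015,-0.0039,0,0,0,-1,0.017,0,-0.0022,0,0,0,-1,0.0171,0,-0.0006,0,0,0,-1,0.0171,0,0.0011,0,0,0,-1,0.0169,0,0.0027,0,0,0,-1,0.0166,0,0.0044,0,0,0,-1,0.0161,0,0.006,0,0,0,-1,0.0154,0,0.0075,0,0,0,-1,0.0146,0,0.0089,0,0,0,-1,0,0,0,0,0,0,-1])

```text
time: 39.05
tool_pos: [0.5431, -0.1204, 0.1637]
eef_rot: [[-1.0, -0.013, 0.0], [-0.013, 1.0, -0.002], [-0.0, -0.002, -1.0]]
wrist_force: [-8.4, -13.8, 12.9]
finger_gap: 0.0223
grip_force: 66.2
```

apply_moves(plan=[0.0137,-0.001,0.0103,0,0,0,-1,0.0126,0,0.0116,0,0,0,-1,0.0114,0,0.0127,0,0,0,-1,0.0102,0,0.0138,0,0,0,-1,0.0088,0,0.0147,0,0,0,-1,0.0073,0,0.0155,0,0,0,-1,0.0058,0,0.0161,0,0,0,-1,0.0042,0,0.0166,0,0,0,-1,0,0,0,0,0,0,-1])

```text
time: 39.8
tool_pos: [0.4698, -0.1212, 0.0504]
eef_rot: [[-1.0, -0.013, -0.001], [-0.013, 1.0, -0.0], [0.001, -0.0, -1.0]]
wrist_force: [-7.3, -9.4, 1.9]
finger_gap: 0.0225
grip_force: 85.0
```

apply_moves(plan=[0.0012,0,0.007,0,0,0,-1,0.0008,0,0.006,0,0,0,-1,0,0,0.002,0,0,0,-1,0,0,0,0,0,0,-1,0,0,0,0,0,0,-1])

```text
time: 40.22
tool_pos: [0.4683, -0.1212, 0.0371]
eef_rot: [[-1.0, -0.014, -0.001], [-0.014, 1.0, -0.0], [0.001, -0.0, -1.0]]
wrist_force: [-9.6, -8.3, 1.9]
finger_gap: 0.0226
grip_force: 85.9
```

apply_moves(plan=[0,0,0.002,0,0,0,-1,0,0,0,0,0,0,-1,0,0,0,0,0,0,-1])

```text
time: 40.47
tool_pos: [0.4681, -0.1212, 0.0352]
eef_rot: [[-1.0, -0.013, -0.001], [-0.013, 1.0, -0.0], [0.001, -0.0, -1.0]]
wrist_force: [-9.7, -9.3, 2.4]
finger_gap: 0.0224
grip_force: 86.0
```

apply_moves(plan=[0,0,0.002,0,0,0,-1,0,0,0.002,0,0,0,-1,0,0,0,0,0,0,-1,0,0,0,0,0,0,-1])

```text
time: 40.8
tool_pos: [0.4675, -0.1212, 0.0311]
eef_rot: [[-1.0, -0.013, -0.002], [-0.013, 1.0, 0.0], [0.002, 0.0, -1.0]]
wrist_force: [-13.9, -11.5, 3.1]
finger_gap: 0.0228
grip_force: 86.2
```

apply_moves(plan=[-0.0005,0,0.002,0,0,0,-1,0,0,0.002,0,0,0,-1,0,0,0,0,0,0,-1,0,0,0,0,0,0,-1])

```text
time: 41.13
tool_pos: [0.4675, -0.1211, 0.0269]
eef_rot: [[-1.0, -0.013, -0.003], [-0.013, 1.0, 0.0], [0.003, 0.0, -1.0]]
wrist_force: [-16.1, -14.8, 1.7]
finger_gap: 0.0223
grip_force: 86.3
```

```bash
python3 -c "
from m import *
a=manip.snapshot('side'); b=manip.snapshot('wrist'); cv2.imwrite('pics/d_side.png',a); cv2.imwrite('pics/d_wrist.png',b)
A=cv2.resize(a[150:290,240:400],None,fx=4,fy=4,interpolation=cv2.INTER_CUBIC)[:,:400]
A=cv2.resize(a[155:285,250:400],(400,347),interpolation=cv2.INTER_CUBIC)
B=cv2.resize(b,(400,250))
cv2.imwrite('pics/d.png',np.hstack([A,cv2.copyMakeBorder(B,0,97,0,0,0)]))
S=cam('side')
print(w2px(S,[(.468,-.12,.048),(.4945,-.235,.07),(.4945,-.0,.07),(.4945,-.235,.03),(.4945,0,.03)]))
"
```

```text
[[295.2081 228.1575]
 [324.189  249.8943]
 [288.2366 190.8744]
 [323.7337 262.1154]
 [288.595  202.6262]]
```

View pics/d.png

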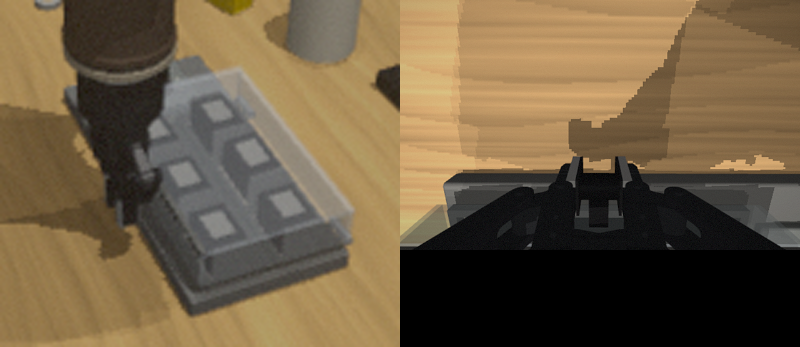

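```bash
python3 -c "
from m import *
a=cv2.imread('pics/side0.png'); b=cv2.imread('pics/d_side.png')
for y0,y1,x0,x1 in [(228,275,310,385),(240,262,316,345),(222,252,360,386),(262,275,320,360),(240,256,340,384)]:
  d=np.abs(a[y0:y1,x0:x1].astype(float)-b[y0:y1,x0:x1]).mean(2); print((y0,x0),d.mean().round(1),d.max())
  A=a[y0:y1,x0:x1].astype(np.uint8); m=cv2.matchTemplate(cv2.resize(b[y0-8:y1+8,x0-8:x1+8],None,fx=4,fy=4,interpolation=2),cv2.resize(A,None,fx=4,fy=4,interpolation=2),cv2.TM_CCOEFF_NORMED)
  _,v,_,p=cv2.minMaxLoc(m); print('   shift',(np.array(p)-32)/4,v)
"
```

```text
(228, 310) 6.7 43.666666666666664
   shift [0. 0.] 0.9492495059967041
(240, 316) 4.6 24.333333333333332
   shift [ 0.   -0.25] 0.9687206745147705
(222, 360) 6.7 35.333333333333336
   shift [0. 0.] 0.9548637270927429
(262, 320) 4.9 23.666666666666668
   shift [0. 0.] 0.9957464337348938
(240, 340) 7.8 43.666666666666664
   shift [-0.25  0.  ] 0.8298012614250183
```

apply_moves(plan=[0,0,0,0,0,0,1,0,0,0,0,0,0,1,0,0,0,0,0,0,1,0,0,0,0,0,0,1,0,0,-0.03,0,0,0,1,0,0,-0.03,0,0,0,1,0,0,0,0,0,0,-1,0,0,0,0,0,0,-1,0,0,0,0,0,0,-1,0,0,0,0,0,0,-1,0,0,0,0,0,0,-1,0,0,0,0,0,0,-1])

```text
time: 42.23
tool_pos: [0.469, -0.1206, 0.0861]
eef_rot: [[-1.0, -0.013, -0.001], [-0.013, 1.0, 0.0], [0.001, 0.0, -1.0]]
wrist_force: [-0.3, 0.1, 0.0]
finger_gap: 0.0124
grip_force: 0.0
```

```bash
python3 -c "
from m import *
b=manip.snapshot('wrist'); cv2.imwrite('pics/e_w.png',b); s=manip.sense(); print(s['tool_pos'],s['finger_gap'],s['wrist_force'])
C=cam('wrist',s); print(w2px(C,[(.468,-.12,.048),(.468,-.12,.056),(.4945,-.236,.07),(.4945,0,.07)]))
a=cv2.imread('pics/side0.png'); b=manip.snapshot('side'); cv2.imwrite('pics/e_s.png',b)
for y0,y1,x0,x1 in [(240,262,316,345),(215,240,285,312)]:
  d=np.abs(a[y0:y1,x0:x1].astype(float)-b[y0:y1,x0:x1]).mean(2)
  A=a[y0:y1,x0:x1]; m=cv2.matchTemplate(cv2.resize(b[y0-8:y1+8,x0-8:x1+8],None,fx=4,fy=4,interpolation=2),cv2.resize(A,None,fx=4,fy=4,interpolation=2),cv2.TM_CCOEFF_NORMED)
  _,v,_,p=cv2.minMaxLoc(m); print('   shift',(np.array(p)-32)/4,v,d.mean())
"
```

```text
[ 0.4691 -0.1207  0.0861] 0.004475349164809908 [ 1.0422  0.2371 -0.5404]
[[315.613  237.2812]
 [315.5195 242.7023]
 [ 85.9149 298.8416]
 [550.0861 304.475 ]]
   shift [ 0.   -0.25] 0.9650247693061829 4.457157784743991
   shift [ 0.25 -0.5 ] 0.8793983459472656 11.562469135802468
```

apply_moves(plan=[0,0,0.015,0,0,0,-1,0,0,0.01,0,0,0,-1,0,0,0.003,0,0,0,-1,0,0,0.002,0,0,0,-1,0,0,0,0,0,0,-1,0,0,0,0,0,0,-1])

```text
time: 42.83
tool_pos: [0.4696, -0.1208, 0.0569]
eef_rot: [[-1.0, -0.013, -0.0], [-0.013, 1.0, 0.0], [0.0, 0.0, -1.0]]
wrist_force: [-0.1, -0.4, 0.1]
finger_gap: -0.0005
grip_force: 0.0
```

apply_moves(plan=[0,0,0.001,0,0,0,-1,0,0,0,0,0,0,-1,0,0,0.001,0,0,0,-1,0,0,0,0,0,0,-1])

```text
time: 43.17
tool_pos: [0.4698, -0.1209, 0.0555]
eef_rot: [[-1.0, -0.013, 0.001], [-0.013, 1.0, -0.0], [-0.001, -0.0, -1.0]]
wrist_force: [-2.8, 0.7, 18.8]
finger_gap: 0.0001
grip_force: 9.2
```

apply_moves(plan=[0,0,-0.035,0,0,0,1,0,0,-0.035,0,0,0,1,-0.0155,0.0284,-0.015,0,0,0,1,-0.0155,0.0284,0,0,0,0,1,-0.0155,0.0284,0,0,0,0,1,-0.0155,0.0284,0,0,0,0,1,-0.0155,0.0284,0,0,0,0,1,-0.0155,0.028,0,0,0,0,1,0,0,0,0,0,0,1,0,0,0,0,0,0,1])

```text
time: 44.0
tool_pos: [0.5607, 0.0518, 0.1398]
eef_rot: [[-1.0, -0.016, 0.0], [-0.016, 1.0, 0.0], [-0.0, 0.0, -1.0]]
wrist_force: [-0.3, 0.0, -0.4]
finger_gap: 0.085
grip_force: 0.0
```

```bash
python3 -c "
from m import *
for i in range(4): b=manip.snapshot('wrist'); s=manip.sense(); print(s['tool_pos'],s['eef_rot'][0])
cv2.imwrite('pics/f.png',b)
for r in labels(b,130):
  w=px2w(cam('wrist',s),cv2.boxPoints(r),.07)
  if np.linalg.norm(w.mean(0)[:2]-(.55,.05))<.03: print(np.round(r[0]),np.round(r[1]),r[2],w)
"
```

```text
[0.56   0.0508 0.1397] [-0.9999 -0.0148 -0.0004]
[0.5597 0.0501 0.1397] [-0.9999 -0.0137 -0.0007]
[0.5596 0.0497 0.1397] [-0.9999 -0.0129 -0.0007]
[0.5596 0.0495 0.1398] [-0.9999 -0.0124 -0.0006]
```

apply_moves(plan=[-0.0012,0.001,0.03,0,0,0,1,0,0,0.03,0,0,0,1,0,0,0.02,0,0,0,1,0,0,0.012,0,0,0,1,0,0,0,0,0,0,1,0,0,0,0,0,0,-1,0,0,0,0,0,0,-1,0,0,0,0,0,0,-1,0,0,0,0,0,0,-1,0,0,0,0,0,0,-1,0,0,0,0,0,0,-1,0,0,0,0,0,0,-1])

```text
time: 45.2
tool_pos: [0.5615, 0.0502, 0.0481]
eef_rot: [[-1.0, -0.014, 0.0], [-0.014, 1.0, -0.001], [-0.0, -0.001, -1.0]]
wrist_force: [-1.1, -15.2, 8.0]
finger_gap: 0.0106
grip_force: 59.2
```

apply_moves(plan=[0,-0.001,0,0,0,0.119,-1,0,0,0,0,0,0.119,-1,0,0,0,0,0,0.119,-1,0,0,0,0,0,0.119,-1,0,0,0,0,0,0.119,-1,0,0,0,0,0,0.119,-1,0,0,0,0,0,0.119,-1,0,0,0,0,0,0.119,-1,0,0,0,0,0,0.119,-1,0,0,0,0,0,0.119,-1,0,0,0,0,0,0.119,-1,0,0,0,0,0,0,-1])

```text
time: 46.2
tool_pos: [0.5621, 0.0503, 0.0481]
eef_rot: [[-0.265, 0.964, 0.001], [0.964, 0.265, -0.0], [-0.0, 0.001, -1.0]]
wrist_force: [1.0, -2.1, 5.5]
finger_gap: 0.0111
grip_force: 59.2
```

apply_moves(plan=[0,0,0,0,0,0.119,-1,0,0,0,0,0,0.119,-1,0,0,0,0,0,0.119,-1,0,0,0,0,0,0.119,-1,0,0,0,0,0,0.119,-1,0,0,0,0,0,0.119,-1,0,0,0,0,0,0.119,-1,0,0,0,0,0,0.119,-1,0,0,0,0,0,0.119,-1,0,0,0,0,0,0.1,-1,0,0,0,0,0,0,-1,0,0,0,0,0,0,-1])

```text
time: 47.2
tool_pos: [0.5626, 0.05, 0.0482]
eef_rot: [[0.779, 0.628, 0.002], [0.628, -0.779, -0.0], [0.001, 0.002, -1.0]]
wrist_force: [3.5, -5.8, 3.4]
finger_gap: 0.0105
grip_force: 59.0
```

apply_moves(plan=[0,0,0,0,0,0.07,-1,0,0,0,0,0,0.05,-1,0,0,0,0,0,0,-1,0,0,0,0,0,0,1,0,0,0,0,0,0,1,0,0,0,0,0,0,1,0,0,0,0,0,0,1,0,0,0,0,0,0,1,0,0,-0.035,0,0,0,1,0,0,-0.035,0,0,0,1,0.02,0,-0.03,0,0,0,1,0.02,0,-0.02,0,0,0,1])

```text
time: 48.2
tool_pos: [0.596, 0.0715, 0.171]
eef_rot: [[0.85, 0.527, 0.002], [0.527, -0.85, 0.0], [0.002, 0.001, -1.0]]
wrist_force: [1.9, 0.4, 0.2]
finger_gap: 0.085
grip_force: 0.0
```

```bash
python3 -c "
from m import *
b=manip.snapshot('wrist'); b=manip.snapshot('wrist'); cv2.imwrite('pics/g.png',b); s=manip.sense(); C=cam('wrist',s); print(s['tool_pos'],s['wrist_force'],s['time'])
# brightness of the dial's top (z .07) on circles about the axis, per click
for k in range(8):
  v=[]
  for r in (.006,.01,.014,.018):
    a=np.pi+YAW-k*np.pi/6; p=w2px(C,(.5622+r*np.cos(a),.0508+r*np.sin(a),.07))[0].round().astype(int)
    v.append(int(b[p[1],p[0]].mean()) if 0<=p[1]<400 else -1)
  print(k,v,p)
a=cv2.imread('pics/side0.png'); c=manip.snapshot('side'); cv2.imwrite('pics/g_s.png',c)
for y0,y1,x0,x1 in [(240,262,316,345),(215,240,285,312)]:
  m=cv2.matchTemplate(cv2.resize(c[y0-8:y1+8,x0-8:x1+8],None,fx=4,fy=4,interpolation=2),cv2.resize(a[y0:y1,x0:x1],None,fx=4,fy=4,interpolation=2),cv2.TM_CCOEFF_NORMED)
  _,v,_,p=cv2.minMaxLoc(m); print('shift',(np.array(p)-32)/4,v)
bays(b)
"
```

```text
[0.5999 0.0728 0.1718] [1.6175 0.3663 0.5184] 48.3
0 [23, 11, 65, 95] [306 283]
1 [11, 49, 134, 164] [298 275]
2 [12, 7, 9, 77] [294 264]
3 [20, 4, 12, 15] [298 253]
4 [84, 21, 16, 15] [307 245]
5 [177, 164, 177, 184] [319 242]
6 [20, 14, 22, 24] [331 245]
7 [14, 21, 24, 11] [339 254]
shift [0. 0.] 0.9891510009765625
shift [0. 0.] 0.9559380412101746
bay 2 batt off [-0.002   0.0011] [34. 23.]
bay 4 batt off [ 0.0046 -0.0006] [27. 10.]
```

```bash
python3 -c "
from workcell import manip
print(manip.close_job())"
```

```text
the job is handed in; nothing more can be done
None
```

The job is handed in: four spares now fill the empty bays (2, 3, 4 and 5), the cover is shut, and the dial reads the fifth click in the last wrist image. The judge's verdict was not shown, and the battery in bay 4 lies about 3° askew but centred.

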